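# Vent the vacuum dome and pin the cast blocks in the paint rack

### The job

Turn the vent tap on the clear lid fully open while the lid still sits on its base plate, then lift the lid off and set it aside. Stand every cast block that was under it upright in the rack, one to a bay with its hole in line with the rack's holes, then thread the rod through all the rack's plates and the blocks until its handle is fully home against the end plate. Finish with the lid back on its base plate, centred and flat, with everything let go, and leave the jar, marker and paperweight where they are.

Things in the scene. Friction and masses are not known exactly. Their poses are not given: they have to be found in the camera images.
- base: fixed round steel base plate of the vacuum dome, 250 mm across and 20 mm thick, flat top with a black seal ring; origin at the centre of its underside, z up. The lid and the blocks stand on its top.
- lid: clear domed lid, an upside-down cup 220 mm across, 75 mm high, wall 6 mm, 0.3 to 0.7 kg; origin at the centre of its rim (underside), z up. Vacuum holds it down hard until the tap is open by about 0.7 rad; from 0.9 rad on it lifts freely. It may be set rim down on any clear spot of the table, and back on the base at any yaw.
- lid_grip (a point): grip point in the black handle bar on top of the lid, over its centre, 102 mm above the lid's rim. The bar is 44 mm long along the lid's x, 16 mm wide along its y and reaches from 89 to 113 mm above the rim (14 mm clear above the lid's flat top).
- tap_grip (a point): grip point in the brass bar of the vent tap, on the tap's upright axis: 80 mm from the lid's centre along the lid's x, 102 mm above its rim. The bar is 46 mm long along this point's x, 12 mm wide along its y, from 89 to 111 mm above the rim. The lid's handle bar ends 58 mm from this axis: open the fingers only part way beside it.
- tap (a joint): angle of the vent tap in rad: 0 shut (bar pointing at the lid's centre), growing counter-clockwise seen from above, 1.57 fully open (stop). Friction about 0.05 N m; it stays where it is left. Count it as open from 1.3 rad.
- block1: cast blue resin block, about 0.09 kg: 50 mm wide (x), 32 mm long (y), 46 mm high with an arched top (straight sides up to 34 mm). An 18 mm round hole runs through it along y, its axis 19 mm above the foot. Origin at the centre of the underside. The blocks are alike; two or three are present.
- block2: cast blue resin block, about 0.09 kg: 50 mm wide (x), 32 mm long (y), 46 mm high with an arched top (straight sides up to 34 mm). An 18 mm round hole runs through it along y, its axis 19 mm above the foot. Origin at the centre of the underside. The blocks are alike; two or three are present.
- block3: cast blue resin block, about 0.09 kg: 50 mm wide (x), 32 mm long (y), 46 mm high with an arched top (straight sides up to 34 mm). An 18 mm round hole runs through it along y, its axis 19 mm above the foot. Origin at the centre of the underside. The blocks are alike; two or three are present.
- rack: fixed aluminium rack on a 10 mm floor plate, 120 (x) by 158 mm (y); four upright plates 8 mm thick, 50 mm wide, 48 mm high above the table, at y = -75, -25, 25, 75 mm. Bays 42 mm long at y = -50, 0, 50 mm, open above and at both x sides. A 16 mm round hole runs along y through each plate at x = 0, z = 29 mm. Origin: centre of underside. Any block fits any bay, holes in line.
- rod: steel rod 10 mm thick with a wooden handle 30 (x) by 16 (y) by 32 mm high, 0.08 to 0.17 kg. Origin under the handle's centre; the rod runs along +x from the handle's front (x = 15 mm) to the tip (x = 180 mm), its axis at z = 5 mm. It lies flat, handle upwards. It goes in from either end; home, the handle's front touches the end plate (origin 94 mm from the rack's centre).
- rod_root (a point): point on the rod's axis where it leaves the handle (x = 15 mm, z = 5 mm in the rod's frame); with the rod home it lies at the outer face of an end plate, 79 mm from the rack's centre along y.
- rod_tip (a point): tip of the rod, a short cone, on the rod's axis 180 mm from the rod's origin.
- paint_jar: bystander: round jar 60 mm across, 75 mm high; origin at the centre of its underside.
- marker: bystander: marker pen 130 mm long lying along its x, 15 mm thick; origin at the centre of its underside.
- paperweight: bystander: glossy blue half-egg 84 mm across, 34 mm high; origin at the centre of its underside.
Mind the look-alikes: they are no part of the job. Several things have the shape of the rod; the one meant has the colours described above.

How it is judged:
By the outcome, as a careful person would: the job done as asked, in the order asked, and still so for the second after the job is handed in, with the robot touching nothing.
Of block1, block2, block3 only 2 to 3 are there at a start; the rules pass over those that are not, and their reading is None.
At some moment in a run one of block1, block2, block3 may be knocked a few centimetres aside while the robot is not near it.
Once in a run the grip may slacken for a moment while it holds something.
It also fails if it takes over 210 s, if anything falls off the work surface, if the arm or the gripper's body presses on something with over 40 N, if the wrist force passes 120 N, or if a joint passes its speed limit or range.

### The arm

A 6-joint arm with a two-finger parallel gripper is mounted at the origin on the work surface. World frame = base frame: x ahead of the robot, y to its left, z up, the work surface at z = 0. Lengths are in mm, angles in rad, forces in N, time in s.
With the tool pointing down it reaches from about 350 to 975 mm from the base axis. Payload 7.1 kg.
Tool frame: the origin (TCP) lies midway between the tips of the shut fingers; the grasp point (between the pads) lies 19 mm behind it (ctrl.grip_depth is the distance from the TCP to the grasp point, in mm); z points along the fingers, y is the line along which they close (so a half turn about z gives the same grasp; the last joint's range is limited). The gripper opens to 88 mm and grips with 3 to 60 N. Pads are 20 mm wide; open, the fingers measure 115 mm over their backs; the gripper's body (75 mm by 178 mm) begins 61 mm behind the grasp point.
Start: joints at [-1.348, 0.423, 1.63, -0, 1.089, -0.019], TCP at [149.676, -606.796, 222.675] pointing down, gripper open.
Joint ranges: [-3, 3], [-0.9, 2.11], [0.09, 2.58], [-1.31, 4.45], [0.11, 2.69], [-2.54, 2.54]. Speed limits (rad/s): [2.39, 2.39, 3.01, 3.14, 3.14, 3.14].

### API

Orientations are given as a rotation vector (axis times angle).
In Python, from workcell import get_obs, vision, ctrl gives the robot as it stands.
- The arm moves only by the tool step_arm, never from a script. Its argument "plan" is a list of rows, each a list of 7 numbers: the opening, from -1 (shut) to 1 (fully open), then the shift along the tool's x, y, z as a fraction of full scale, then the turn, a rotation vector about the tool's x, y, z as a fraction of full scale. In form: [[fingers, dx, dy, dz, wx, wy, wz], ...]. A call has 1 to 20 rows; each row shifts and turns the commanded pose from where the row before left it, along the tool's axes as they then stand; what a row does not reach is not made up. Full scale, the value 1, is 50 mm for a shift and 0.12 rad for a turn. A row lasts 1/8 s, in which the tool goes at most 62.5 mm and 10.7 degrees, less where a joint would pass 70% of its speed; a pose out of reach is approached as far as the arm can. A call with a number of a shift or a turn outside -1 to 1 is refused whole. A call with a gripper value outside its range is refused whole. The fingers move at their own pace and stop on an object; the grip force is fixed at half the most. Time passes only in rows, so rows that do not move let the fingers close. It gives the time, the measured TCP pose, the force, the opening and the grip force at its end, in the units of the state.
- get_obs(): the state, without advancing time (a new reading comes with each control period).
- vision.get_image(name): name is "scene" or "top" or "wrist"; returns a dict with "pixels" (400x640x3 uint8, red, green, blue), "depth" (400x640 float32, mm along the optical axis (not along the pixel's ray), 0 where there is no reading), "fx", "fy", "cx", "cy" (pixels), "T" (4x4, takes a point from camera to world coordinates); the wrist camera has in their place "T_tool_cam" (4x4, takes a point from camera to tool coordinates, whose origin is the TCP and whose axes are the flange's). Camera axes: x right, y down, z forward; pixel columns grow to the right and rows downward; lengths in mm; the calibration is good to about 2 mm. A picture is of the moment at which its call begins: read the wrist's pose just before it.
- ctrl.close_job(): hands the job in; it is judged then, once.
The state is a dict: "t": time; "qpos": joint angles; "qvel": joint speeds; "joint_torque": joint torques, N m; "ee_pos": TCP position; "orientation": TCP orientation; "ft_force": force on the tool from outside, world axes, zero at the start; "moment": the same for the moment, N m; "width": finger opening in mm; "grasp_force": force on a finger pad.
Only numpy, scipy, OpenCV 4.12 (cv2) and the standard library are available. Lean on these libraries where they do the work, as an engineer would, in place of code of your own. Each camera call takes 0.05 s, during which the arm holds its last target. There are 200 camera calls.

## Working session

There is one attempt and no reset: what is moved stays moved. The work goes in short steps, Python scripts to look and compute and a tool call to move; the robot and the scene stay as the last step left them, time stands still between calls to the robot, and variables do not carry over. Pictures are saved under pics/ and viewed, at most 14 in all, crops included, and the job is handed in when it is done.

Besides the shell and the picture viewer there is one more tool, called as name([rows], argument=value, ...), one row to a line, values as JSON. step_arm: Moves the arm, as the interface text tells. Its arguments: {"type":"object","properties":{"plan":{"type":"array","items":{"type":"array","items":{"type":"number","minimum":-1,"maximum":1}}}},"required":["plan"]}

```bash
ls; mkdir -p pics
cat > h.py <<'E'
import numpy as np, cv2
from scipy.spatial.transform import Rotation as R
from workcell import get_obs, vision, ctrl
def snap(n):
    o=get_obs(); im=vision.get_image(n)
    if n=="wrist":
        T=np.eye(4); T[:3,:3]=R.from_rotvec(o["orientation"]).as_matrix(); T[:3,3]=o["ee_pos"]
        im["T"]=T@im["T_tool_cam"]
    return im
def world(im):
    d=im["depth"].astype(float); v,u=np.mgrid[:d.shape[0],:d.shape[1]]
    P=np.stack([(u-im["cx"])/im["fx"]*d,(v-im["cy"])/im["fy"]*d,d],-1)
    W=P@im["T"][:3,:3].T+im["T"][:3,3]; W[d==0]=np.nan
    return W
def save(im,f): cv2.imwrite("pics/"+f,im["pixels"][:,:,::-1])
E
python3 - <<'E'
from h import *
o=get_obs(); print(o)
for n in("top","scene"):
    im=snap(n); save(im,n+"0.png"); np.savez("pics/"+n+"0.npz",**im); print(n,im["fx"],im["cx"],im["T"].round(3).tolist())
E
```

```text
pics
{'t': 0.0, 'qpos': array([-1.34797920e+00,  4.23835647e-01,  1.63067485e+00, -4.42668149e-07,
        1.08858869e+00, -1.89695132e-02]), 'qvel': array([ 0.00044258,  0.00059677,  0.00112325,  0.00076823, -0.0006424 ,
        0.00036963]), 'joint_torque': array([-2.65466202e-03, -5.44630086e+01, -2.73673278e+01,  6.42754231e-02,
        2.25981785e-02, -1.37319230e-04]), 'ee_pos': array([ 149.5711151 , -606.27606477,  221.91088724]), 'orientation': array([-3.11717532e+00, -3.78692682e-01,  2.41279295e-04]), 'ft_force': array([ 0.15594784,  0.16037607, -0.79565543]), 'moment': array([-0.03673127, -0.00327894, -0.05673212]), 'grasp_force': 0.0, 'width': 87.89130227674403}
top 468.8668645679634 321.9170784351421 [[-0.028, -0.993, 0.116, 360.421], [-1.0, 0.027, -0.005, 39.078], [0.001, -0.116, -0.993, 1215.141], [0.0, 0.0, 0.0, 1.0]]
scene 395.318987054525 313.17173402265513 [[0.776, 0.419, -0.471, 955.552], [0.63, -0.533, 0.564, -502.451], [-0.015, -0.735, -0.678, 757.913], [0.0, 0.0, 0.0, 1.0]]
```

View pics/top0.png

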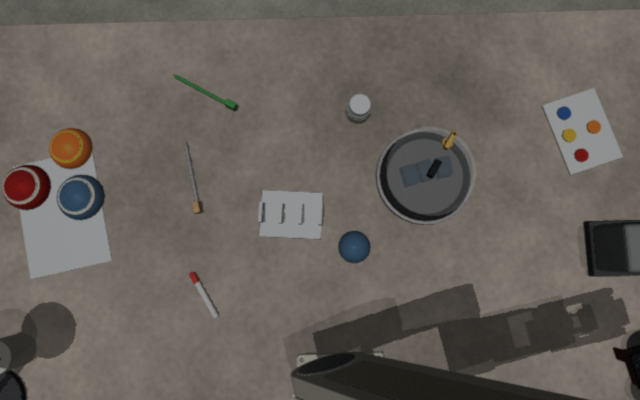

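View pics/scene0.png

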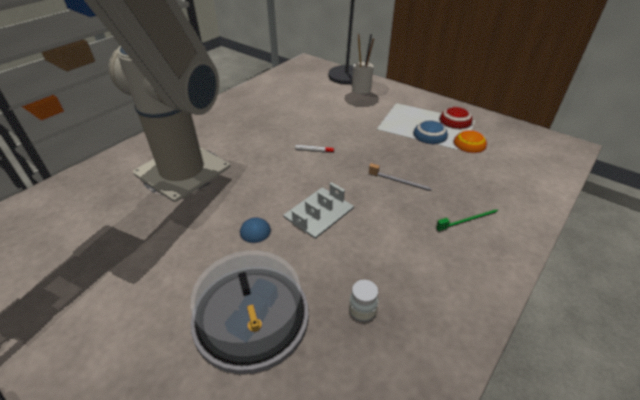

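The top view shows the lid and base at about (428,175), with the black bar at (434,169) and brass tap at (450,141). The rack is at (291,215), the rod's wooden handle at (196,208) with its tip at (187,142), the jar at (359,108), the paperweight at (354,247) and the marker at (204,295). The green look-alike rod is at (205,92). The scene view agrees.

```bash
cat > m.py <<'E'
from h import *
for n in("top","scene"):
    im=dict(np.load(f"pics/{n}0.npz")); W=world(im); im_=im["pixels"]
    hsv=cv2.cvtColor(im_,cv2.COLOR_RGB2HSV); H,S,V=cv2.split(hsv)
    def blob(name,mask,box,zr=(5,200)):
        m=np.zeros_like(H,bool); x0,y0,x1,y1=box; m[y0:y1,x0:x1]=1
        m&=mask&(W[...,2]>zr[0])&(W[...,2]<zr[1])
        if m.sum()<3: print(n,name,"none");return
        p=W[m]; v,u=np.nonzero(m)
        (c,s,a)=cv2.minAreaRect(p[:,:2].astype(np.float32))
        print(n,name,m.sum(),"uv",u.mean().round(),v.mean().round(),"mean",p.mean(0).round(1),"zmax",np.percentile(p[:,2],[5,50,95]).round(1),"rect",np.round(c,1),np.round(s,1),round(a,1))
    B={"top":dict(lid=(370,120,480,230),tap=(440,128,462,152),han=(424,155,446,182),rack=(250,180,330,245),rodh=(188,200,206,216),rod=(180,138,204,200),jar=(340,90,380,125),pw=(335,228,375,266),mk=(185,268,222,320)),
       "scene":dict(lid=(185,245,312,370),tap=(242,302,268,334),han=(236,270,254,298),rack=(280,178,360,240),rodh=(366,162,382,178),rod=(380,170,432,192),jar=(345,278,382,322),pw=(238,214,274,244),mk=(290,142,338,156))}[n]
    yel=(H>10)&(H<32)&(S>110)
    blob("tap",yel&(V>80),B["tap"],(60,200)); blob("handle",V<40,B["han"],(90,200))
    any_=V>=0
    blob("rackfloor",any_,B["rack"],(7,14)); blob("rackplates",any_,B["rack"],(42,60))
    blob("rodh",(H<20)&(S>70),B["rodh"],(12,60)); blob("rod",any_,B["rod"],(4,20))
    blob("jar",any_,B["jar"],(60,90)); blob("pw",any_,B["pw"],(5,40)); blob("mk",any_,B["mk"],(8,20))
    blob("blue",(H>90)&(H<125)&(S>60),B["lid"],(0,200)); blob("lidall",any_,B["lid"],(10,30)); blob("lidtop",any_,B["lid"],(85,105))
E
python3 m.py
python3 - <<'E'
import cv2,numpy as np
a=cv2.imread('pics/top0.png')[115:240,365:485]; b=cv2.imread('pics/scene0.png')[245:370,185:315]; c=cv2.imread('pics/top0.png')[175:255,250:340]
f=lambda x:cv2.resize(x,(390,390),interpolation=cv2.INTER_CUBIC)
cv2.imwrite('pics/crop0.png',np.hstack([f(a),f(b)]))
E
```

```text
top tap 116 uv 449.0 140.0 mean [ 616.2 -271.8  122.5] zmax [ 98.1 129.5 133.4] rect [ 616.4 -273.1] [24.8 41.5] 33.6
top handle 134 uv 433.0 168.0 mean [ 547.4 -229.1  132. ] zmax [126.8 132.3 135.6] rect [ 548.5 -230.2] [15.5 44.8] 58.4
top rackfloor 2194 uv 290.0 215.0 mean [458.4 115.8  10.3] zmax [ 7.5 10.2 13.3] rect [464.7 127.4] [181.9 129.5] 85.8
top rackplates 267 uv 289.0 213.0 mean [458.7 116.5  48.1] zmax [44.1 48.  52.1] rect [459.1 115.7] [158.1  48.3] 85.6
top rodh 87 uv 196.0 207.0 mean [483.3 353.4  30.4] zmax [17.  31.8 36.5] rect [483.3 354.6] [30.  15.4] 10.2
top rod 306 uv 191.0 170.0 mean [582.2 374.2   8.2] zmax [ 4.1  8.2 13.7] rect [586.5 372.7] [163.7  60.6] 0.2
top jar 367 uv 359.0 105.0 mean [724.  -65.4  74.5] zmax [67.8 74.8 78.5] rect [725.3 -66.3] [51.3 51.8] 62.1
top pw 805 uv 354.0 247.0 mean [371.2 -42.9  23.3] zmax [ 8.9 24.3 33.9] rect [370.6 -47.4] [88.6 80. ] 80.2
top mk 313 uv 203.0 295.0 mean [261.8 339.5  13.9] zmax [ 9.2 14.1 18.3] rect [266.4 331.8] [131.   34.6] 30.7
top blue 8 uv 430.0 172.0 mean [ 538.8 -220.1  128.6] zmax [122.5 130.5 
[... 996 characters left out ...]
scene jar 518 uv 365.0 292.0 mean [729.3 -71.5  73. ] zmax [63.8 74.  76.2] rect [727.3 -69. ] [51.2 53.2] 36.0
scene pw 590 uv 255.0 229.0 mean [383.5 -54.4  21.8] zmax [ 7.7 23.1 32.7] rect [377.3 -49.3] [78.7 72.1] 47.5
scene mk 131 uv 315.0 147.0 mean [265.7 337.4  12.8] zmax [ 9.2 13.  16.4] rect [263.9 337.2] [130.4  19.3] 31.3
scene blue 5 uv 256.0 299.0 mean [ 584.8 -235.5  101.4] zmax [ 40.1 119.9 126.8] rect [ 609.  -222.3] [99.3  6. ] 27.5
scene lidall 1810 uv 253.0 347.0 mean [ 610.  -284.3   19.7] zmax [14.2 19.6 26.3] rect [ 587.8 -260.5] [248.1 154.6] 55.1
scene lidtop 7751 uv 246.0 297.0 mean [ 556.9 -240.1   94.3] zmax [92.1 94.4 96.3] rect [ 549.9 -232.5] [217.3 219.4] 50.9
```

View pics/crop0.png

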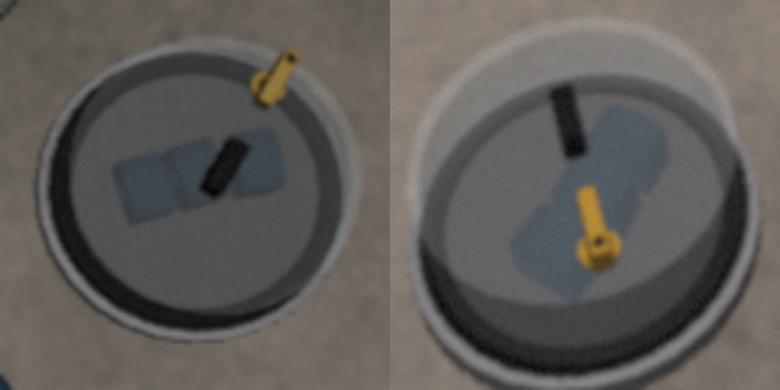

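Run:
```python
from h import *
for n,(x0,y0,x1,y1) in dict(top=(436,125,465,155),scene=(238,298,272,338)).items():
    im=dict(np.load(f"pics/{n}0.npz")); W=world(im)
    P=W[y0:y1,x0:x1].reshape(-1,3); 
    c=np.array([549.7,-231.5]); a=np.radians(-31.6); e=np.array([np.cos(a),np.sin(a)]); f=np.array([-e[1],e[0]])
    for lo,hi in((100,110),(110,118),(118,126),(126,140)):
        q=P[(P[:,2]>lo)&(P[:,2]<hi)]; 
        if len(q)<3: continue
        u=(q[:,:2]-c)@e; v=(q[:,:2]-c)@f
        print(n,lo,len(q),"u",np.percentile(u,[3,50,97]).round(),"v",np.percentile(v,[3,50,97]).round(), np.median(q,0).round(1))
```

```text
top 100 22 u [63. 78. 94.] v [-14.   6.  20.] [ 619.6 -266.2  100.9]
top 110 8 u [55. 62. 97.] v [-3.  5.  6.] [ 605.5 -262.8  114. ]
top 118 18 u [55. 63. 95.] v [-5.  5.  6.] [ 605.6 -263.9  121.9]
top 126 97 u [56. 78. 99.] v [-6. -0.  5.] [ 616.2 -272.7  130.6]
scene 100 9 u [75. 83. 99.] v [-13.  -8.   8.] [ 617.7 -281.7  101.1]
scene 110 19 u [ 84. 103. 104.] v [-8. -2.  4.] [ 636.1 -286.6  115.4]
scene 118 17 u [ 72. 103. 104.] v [-7. -3.  3.] [ 636.2 -285.3  122.3]
scene 126 150 u [ 60.  82. 103.] v [-7. -1.  4.] [ 619.  -276.   130.2]
```

```bash
cat > go.py <<'E'
# usage: go.py x y z heading_deg  (heading of tool x): prints turn units, then shift units after the turn
import sys; from h import *
x,y,z,hd=map(float,sys.argv[1:5]); o=get_obs(); Rm=R.from_rotvec(o["orientation"])
a=np.radians(hd); Rt=R.from_matrix(np.array([[np.cos(a),np.sin(a),0],[np.sin(a),-np.cos(a),0],[0,0,-1]]))
w=(Rm.inv()*Rt).as_rotvec()/.12; d=np.array([x,y,z])-o["ee_pos"]
print("now",o["t"].__round__(2),o["ee_pos"].round(1),"w",round(o["width"],1),"F",o["ft_force"].round(1),"q1,q6",o["qpos"][[0,5]].round(2))
print("turn",w.round(3)," shift after turn",(Rt.inv().apply(d)/50).round(3))
E
python3 go.py 617.8 -273.4 170 -31.6
```

```text
now 0.1 [ 149.6 -606.3  222. ] w 88.1 F [-0.1 -0.5 -0.3] q1,q6 [-1.35 -0.02]
turn [-1.100e-02  4.000e-03  6.611e+00]  shift after turn [  4.487 -10.579   1.039]
```

step_arm([
  [-0.3,0,0,0,0,0,0.945],
  [-0.3,0,0,0,0,0,0.945],
  [-0.3,0,0,0,0,0,0.945],
  [-0.3,0,0,0,0,0,0.945],
  [-0.3,0,0,0,0,0,0.945],
  [-0.3,0,0,0,0,0,0.945],
  [-0.3,0,0,0,0,0,0.945],
  [-0.3,0.32,-0.756,0,0,0,0],
  [-0.3,0.32,-0.756,0,0,0,0],
  [-0.3,0.32,-0.756,0,0,0,0],
  [-0.3,0.32,-0.756,0,0,0,0],
  [-0.3,0.32,-0.756,0,0,0,0],
  [-0.3,0.32,-0.756,0,0,0,0],
  [-0.3,0.32,-0.756,0,0,0,0],
  [-0.3,0.32,-0.756,0,0,0,0],
  [-0.3,0.32,-0.756,0,0,0,0],
  [-0.3,0.32,-0.756,0,0,0,0],
  [-0.3,0.32,-0.756,0,0,0,0],
  [-0.3,0.32,-0.756,0,0,0,0],
  [-0.3,0.32,-0.756,0,0,0,0],
])

```text
t: 2.6
ee_pos: [585.2, -296.4, 222.2]
orientation: [-3.023, 0.856, 0.001]
ft_force: [-0.2, -0.1, 0.1]
width: 30.7
grasp_force: 0.0
```

```bash
python3 go.py 617.8 -273.4 160 -31.6
python3 - <<'E'
from h import *
im=snap("wrist"); save(im,"w1.png"); W=world(im); P=W.reshape(-1,3)
c=np.array([549.7,-231.5]); a=np.radians(-31.6); e=np.array([np.cos(a),np.sin(a)]); f=np.array([-e[1],e[0]])
t=P[(P[:,2]>124)&(P[:,2]<138)]; uv=(t[:,:2]-c)@np.array([e,f]).T
for lo,hi in((-40,40),(50,115)):
    q=uv[(uv[:,0]>lo)&(uv[:,0]<hi)&(abs(uv[:,1])<30)]
    if len(q)>5: r=cv2.minAreaRect(q.astype(np.float32)); print(len(q),np.round(r[0],1),np.round(r[1],1),r[2], np.median(t[:,2]))
E
```

```text
now 2.6 [ 585.2 -296.4  222.2] w 30.7 F [-0.2 -0.1  0.1] q1,q6 [-0.49  1.64]
turn [ 0.001  0.007 -0.004]  shift after turn [ 0.313 -0.733  1.245]
829 [80.5 -1.7] [12.2 45.6] 89.72602844238281 130.22051037732493
```

step_arm([
  [-0.3,0.32,-0.715,0,0,0,0],
  [-0.3,0,0,0.8,0,0,0],
  [-0.3,0,0,0.8,0,0,0],
  [-0.3,0,0,0.5,0,0,0],
  [-0.3,0,0,0.24,0,0,0],
  [-0.3,0,0,0,0,0,0],
  [-1,0,0,0,0,0,0],
  [-1,0,0,0,0,0,0],
  [-1,0,0,0,0,0,0],
  [-1,0,0,0,0,0,0],
])

```text
t: 3.9
ee_pos: [617.6, -275.7, 106.9]
orientation: [3.022, -0.856, 0.003]
ft_force: [-0.5, 0.4, 6.8]
width: 12.1
grasp_force: 30.0
```

step_arm([
  [-1,0,0,0,0,0,-0.8],
  [-1,0,0,0,0,0,-0.8],
  [-1,0,0,0,0,0,-0.8],
  [-1,0,0,0,0,0,-0.8],
  [-1,0,0,0,0,0,-0.8],
  [-1,0,0,0,0,0,-0.8],
  [-1,0,0,0,0,0,-0.8],
  [-1,0,0,0,0,0,-0.8],
  [-1,0,0,0,0,0,-0.8],
  [-1,0,0,0,0,0,-0.8],
  [-1,0,0,0,0,0,-0.8],
  [-1,0,0,0,0,0,-0.8],
  [-1,0,0,0,0,0,-0.8],
  [-1,0,0,0,0,0,-0.8],
  [-1,0,0,0,0,0,-0.8],
  [-1,0,0,0,0,0,-0.8],
  [-1,0,0,0,0,0,-0.6],
  [-1,0,0,0,0,0,0],
  [-1,0,0,0,0,0,0],
])

```text
t: 6.28
ee_pos: [616.9, -274.3, 106.3]
orientation: [-2.713, -1.582, -0.001]
ft_force: [-1.6, 5.0, 5.1]
width: 12.1
grasp_force: 29.7
```

```bash
python3 go.py 549.7 -231.5 160 -31.6; python3 -c "
from h import *;o=get_obs();print(o['moment'],o['ft_force'],o['grasp_force'])"
```

```text
now 6.28 [ 616.9 -274.3  106.3] w 12.1 F [-1.6  5.   5.1] q1,q6 [-0.44  0.08]
turn [-1.4000e-02 -4.0000e-03  1.3394e+01]  shift after turn [-1.593 -0.025 -1.074]
[ 0.86355695  0.07569538 -0.04450288] [-1.58063134  4.99454045  5.14147863] 29.667648375034332
```

step_arm([
  [-0.35,0,0,0,0,0,0],
  [-0.35,0,0,0,0,0,0],
  [-0.35,0,0,-0.4,0,0,0],
  [-0.35,0,0,-0.8,0,0,0],
  [-0.35,0,0,-0.9,0,0,0],
  [-0.35,0,0,-0.9,0,0,0],
  [-0.35,0,0,0,0,0,0.96],
  [-0.35,0,0,0,0,0,0.96],
  [-0.35,0,0,0,0,0,0.96],
  [-0.35,0,0,0,0,0,0.96],
  [-0.35,0,0,0,0,0,0.96],
  [-0.35,0,0,0,0,0,0.96],
  [-0.35,0,0,0,0,0,0.96],
  [-0.35,0,0,0,0,0,0.96],
  [-0.35,0,0,0,0,0,0.96],
  [-0.35,0,0,0,0,0,0.96],
  [-0.35,0,0,0,0,0,0.96],
  [-0.35,0,0,0,0,0,0.96],
  [-0.35,0,0,0,0,0,0.96],
  [-0.35,0,0,0,0,0,0.96],
])

```text
t: 8.78
ee_pos: [617.0, -275.7, 257.2]
orientation: [3.019, -0.869, 0.002]
ft_force: [-0.5, -0.8, 0.4]
width: 28.7
grasp_force: 0.0
```

```bash
cat > lid.py <<'E'
from h import *
im=snap("wrist"); P=world(im).reshape(-1,3); hs=cv2.cvtColor(im["pixels"],cv2.COLOR_RGB2HSV).reshape(-1,3)
z=P[:,2]; zt=(z>122)&(z<140)
for n,m in dict(tap=zt&(hs[:,1]>110)&(hs[:,0]>10)&(hs[:,0]<32), handle=zt&(hs[:,2]<70)).items():
    q=P[m]; 
    if len(q)>20: r=cv2.minAreaRect(q[:,:2].astype(np.float32)); print(n,len(q),np.round(r[0],1),np.round(r[1],1),round(r[2],1),"z",np.median(q[:,2]).round(1))
E
python3 lid.py; python3 go.py 549.7 -231.5 160 -31.6; python3 -c "
from h import *
im=snap('wrist'); save(im,'w2.png')"
```

```text
tap 612 [ 617.3 -275.7] [44.1 11.6] 57.4 z 130.1
handle 556 [ 581.9 -248.2] [18.  96.8] 65.1 z 132.0
now 8.82 [ 617.  -275.7  257.2] w 29.0 F [-0.4 -1.1 -0.1] q1,q6 [-0.44  1.7 ]
turn [-0.001 -0.011 -0.114]  shift after turn [-1.609 -0.047  1.944]
```

View pics/w2.png

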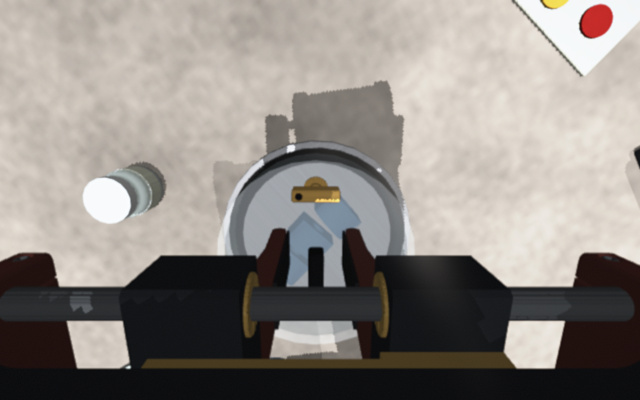

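The wrist view shows the brass bar crosswise at (316,195), a full quarter turn, so the tap is open. The black handle at (316,265) is nearly between the fingers. Next I grip and lift the lid.

step_arm([
  [0,-0.8,-0.015,0,0,0,-0.114],
  [0,-0.8,-0.015,0,0,0,0],
  [0,0,0,0.8,0,0,0],
  [0,0,0,0.8,0,0,0],
  [0,0,0,0.8,0,0,0],
  [0,0,0,0.45,0,0,0],
  [0,0,0,0.2,0,0,0],
  [0,0,0,0,0,0,0],
  [-1,0,0,0,0,0,0],
  [-1,0,0,0,0,0,0],
  [-1,0,0,0,0,0,0],
  [-1,0,0,0,0,0,0],
  [-1,0,0,0,0,0,0],
])

```text
t: 10.5
ee_pos: [549.7, -232.5, 103.8]
orientation: [3.026, -0.843, 0.001]
ft_force: [-1.6, 0.0, 5.8]
width: 16.0
grasp_force: 29.9
```

```bash
python3 go.py 549.4 -232.5 104 -31.6
```

```text
now 10.5 [ 549.7 -232.5  103.8] w 16.0 F [-1.6  0.   5.8] q1,q6 [-0.42  1.69]
turn [-0.002 -0.007  0.066]  shift after turn [-0.006  0.004 -0.003]
```

Lift straight up, gently at first.

step_arm([
  [-1,0,0,-0.1,0,0,0],
  [-1,0,0,-0.2,0,0,0],
  [-1,0,0,-0.3,0,0,0],
  [-1,0,0,-0.6,0,0,0],
  [-1,0,0,-0.6,0,0,0],
  [-1,0,0,-0.6,0,0,0],
  [-1,0,0,-0.4,0,0,0],
  [-1,0,0,0,0,0,0],
])

```text
t: 11.5
ee_pos: [550.4, -232.7, 245.6]
orientation: [3.026, -0.842, 0.007]
ft_force: [-0.6, 0.6, -4.1]
width: 15.7
grasp_force: 29.9
```

```bash
python3 go.py 465 -490 200 -31.6
```

```text
now 11.5 [ 550.4 -232.7  245.6] w 15.7 F [-0.6  0.6 -4.1] q1,q6 [-0.42  1.69]
turn [-0.004 -0.035  0.071]  shift after turn [1.241 5.278 0.912]
```

step_arm([
  [-1,0.08,0.33,0,0,0,0],
  [-1,0.155,0.66,0,0,0,0],
  [-1,0.155,0.66,0,0,0,0],
  [-1,0.155,0.66,0,0,0,0],
  [-1,0.155,0.66,0,0,0,0],
  [-1,0.155,0.66,0,0,0,0],
  [-1,0.155,0.66,0,0,0,0],
  [-1,0.155,0.66,0,0,0,0],
  [-1,0.08,0.33,0,0,0,0],
  [-1,0,0,0,0,0,0],
])

```text
t: 12.75
ee_pos: [465.3, -491.1, 242.1]
orientation: [-3.025, 0.845, 0.002]
ft_force: [0.9, -0.3, -3.0]
width: 15.9
grasp_force: 29.9
```

```bash
python3 go.py 465 -490 87 -31.6;python3 - <<'E'
from h import *
im=snap("top"); save(im,"top1.png"); np.savez("pics/top1.npz",**im); W=world(im)
m=(W[...,2]<300)&(W[...,2]>12)&(W[...,1]<-350)&(W[...,1]>-700)&(W[...,0]>300); p=W[m]
# non-lid things near spot
d=np.hypot(p[:,0]-465,p[:,1]+490); q=p[(p[:,2]<120)]; dd=np.hypot(q[:,0]-465,q[:,1]+490); print(len(q), np.sort(dd)[:10].round(), q[np.argsort(dd)[:5]].round())
E
```

```text
now 12.75 [ 465.3 -491.1  242.1] w 15.9 F [ 0.9 -0.3 -3. ] q1,q6 [-0.83  1.29]
turn [-0.005  0.013  0.054]  shift after turn [-0.017 -0.016  3.101]
120 [147. 148. 148. 151. 152. 152. 152. 153. 153. 154.] [[ 513. -351.   19.]
 [ 516. -351.   20.]
 [ 518. -351.   18.]
 [ 523. -350.   22.]
 [ 534. -355.   19.]]
```

View pics/top1.png

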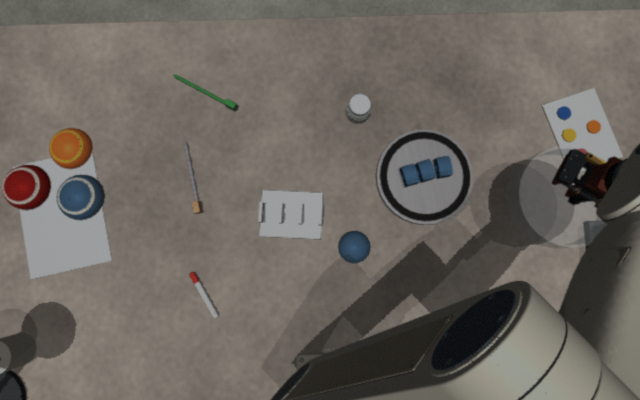

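The top view shows three blue blocks in a row on the base at (410,174), (427,170) and (444,166). The lid hangs clear over its spot, with its shadow at (515,195). Now I lower it.

step_arm([
  [-1,0,0,0.6,0,0,0],
  [-1,0,0,0.8,0,0,0],
  [-1,0,0,0.8,0,0,0],
  [-1,0,0,0.5,0,0,0],
  [-1,0,0,0.25,0,0,0],
  [-1,0,0,0.12,0,0,0],
  [-1,0,0,0.06,0,0,0],
  [-1,0,0,0.02,0,0,0],
  [-1,0,0,0,0,0,0],
])

```text
t: 13.92
ee_pos: [466.5, -490.8, 86.4]
orientation: [3.026, -0.843, 0.001]
ft_force: [-0.0, 0.1, -4.0]
width: 16.1
grasp_force: 29.9
```

```bash
python3 go.py 465 -490 84 -31.6
```

```text
now 13.93 [ 466.5 -490.8   86.4] w 16.1 F [-0.   0.1 -4. ] q1,q6 [-0.83  1.29]
turn [ 0.002 -0.009  0.069]  shift after turn [-0.035  0.002  0.048]
```

Still hanging about 2 mm up. I lower it the rest, release and rise, then go above the blocks.

step_arm([
  [-1,0,0,0.03,0,0,0],
  [-1,0,0,0.02,0,0,0],
  [-1,0,0,0,0,0,0],
  [0,0,0,0,0,0,0],
  [0,0,0,0,0,0,0],
  [0,0,0,-0.4,0,0,0],
  [0,0,0,-0.9,0,0,0],
  [0,0,0,-0.9,0,0,0],
  [0,0,0,-0.9,0,0,0],
  [0,0,0,-0.9,0,0,0],
])

```text
t: 15.18
ee_pos: [466.3, -490.5, 286.4]
orientation: [3.026, -0.842, 0.002]
ft_force: [0.7, -0.7, 0.4]
width: 43.9
grasp_force: 0.0
```

```bash
cat > blk.py <<'E'
# block poses from top/scene/wrist: connected blue areas on the base
import sys; from h import *
for n in sys.argv[1:]:
    im=snap(n); W=world(im); hs=cv2.cvtColor(im["pixels"],cv2.COLOR_RGB2HSV)
    B=np.array([549.5,-232.3])
    near=np.hypot(W[...,0]-B[0],W[...,1]-B[1])<125
    m=(near&(hs[...,0]>95)&(hs[...,0]<125)&(hs[...,1]>70)&(W[...,2]>52)).astype(np.uint8)
    k,l,st,_=cv2.connectedComponentsWithStats(m,connectivity=4)
    for i in range(1,k):
        if st[i,4]<25: continue
        p=W[l==i]; r=cv2.minAreaRect(p[:,:2].astype(np.float32))
        print(n,st[i,4],"uv",st[i,:2]+st[i,2:4]//2,"med",np.median(p,0).round(1),"z",np.percentile(p[:,2],[5,50,95]).round(1),"rect",np.round(r[0],1),np.round(r[1],1),round(r[2],1))
    rim=W[near&(abs(W[...,2]-20)<4)]; 
    r=cv2.minEnclosingCircle(rim[:,:2].astype(np.float32)); print("base circle",np.round(r[0],1),round(r[1],1))
E
python3 blk.py top scene; python3 go.py 540 -220 300 58
```

```text
top 268 uv [444 166] med [ 564.4 -271.6   63.3] z [55.8 63.3 68.2] rect [ 565.5 -273.8] [48.  33.5] 9.0
top 268 uv [426 170] med [ 555.9 -226.9   63.5] z [56.1 63.5 68.2] rect [ 557.3 -227.5] [48.5 32.9] 16.3
top 265 uv [410 175] med [ 546.1 -186.5   63.4] z [56.6 63.4 67.9] rect [ 546.5 -186.7] [48.6 32.8] 15.4
base circle [ 548.1 -231.7] 124.5
scene 319 uv [263 289] med [ 554.3 -191.2   62.8] z [53.7 62.8 66.3] rect [ 550.6 -188.9] [47. 32.] 14.1
scene 374 uv [254 304] med [ 565.1 -231.1   63.1] z [54.1 63.1 66.3] rect [ 560.7 -229. ] [47.9 33.5] 16.5
scene 400 uv [240 323] med [ 572.8 -276.4   62.9] z [54.  62.9 66.2] rect [ 569.1 -274.6] [47.5 33.7] 8.2
base circle [ 549.4 -232.5] 124.9
now 15.28 [ 468.4 -492.8  291.2] w 44.1 F [ 0.3 -1.3  0.3] q1,q6 [-0.83  1.29]
turn [  0.095  -0.053 -12.961]  shift after turn [ 5.385 -1.676 -0.175]
```

step_arm([
  [0.5,0,0,0,0,0,-0.99],
  [0.5,0,0,0,0,0,-0.99],
  [0.5,0,0,0,0,0,-0.99],
  [0.5,0,0,0,0,0,-0.99],
  [0.5,0,0,0,0,0,-0.99],
  [0.5,0,0,0,0,0,-0.99],
  [0.5,0,0,0,0,0,-0.99],
  [0.5,0,0,0,0,0,-0.99],
  [0.5,0,0,0,0,0,-0.99],
  [0.5,0,0,0,0,0,-0.99],
  [0.5,0,0,0,0,0,-0.99],
  [0.5,0,0,0,0,0,-0.99],
  [0.5,0,0,0,0,0,-0.99],
  [0.5,0,0,0,0,0,-0.99],
  [0.5,0,0,0,0,0,-0.99],
  [0.5,0,0,0,0,0,-0.99],
  [0.5,0,0,0,0,0,-0.99],
  [0.5,0,0,0,0,0,-0.99],
  [0.5,0,0,0,0,0,-0.99],
  [0.5,0,0,0,0,0,-0.99],
])

```text
t: 17.77
ee_pos: [466.2, -490.4, 283.7]
orientation: [1.907, 2.496, -0.0]
ft_force: [-0.5, 0.8, 0.0]
width: 65.7
grasp_force: 0.0
```

```bash
python3 go.py 548.5 -187.8 150 104.8; python3 go.py 567 -274 250 104.8
```

```text
now 17.77 [ 466.2 -490.4  283.7] w 65.7 F [-0.5  0.8  0. ] q1,q6 [-0.83 -1.09]
turn [0.001 0.002 0.064]  shift after turn [5.43  3.138 2.673]
now 17.77 [ 466.2 -490.4  283.7] w 65.7 F [-0.5  0.8  0. ] q1,q6 [-0.83 -1.09]
turn [0.001 0.002 0.064]  shift after turn [3.668 3.055 0.673]
```

step_arm([
  [0.5,0.68,0.39,0,0,0,0],
  [0.5,0.68,0.39,0,0,0,0],
  [0.5,0.68,0.39,0,0,0,0],
  [0.5,0.68,0.39,0,0,0,0],
  [0.5,0.68,0.39,0,0,0,0],
  [0.5,0.68,0.39,0,0,0,0],
  [0.5,0,0,0,0,0,0],
])

```text
t: 18.65
ee_pos: [526.8, -260.9, 283.7]
orientation: [1.908, 2.495, 0.001]
ft_force: [0.1, -0.1, 0.5]
width: 65.8
grasp_force: 0.0
```

```bash
python3 blk.py wrist; python3 go.py 548.5 -187.8 150 104.8
```

```text
wrist 1071 uv [348 123] med [ 546.4 -188.6   63.7] z [58.1 63.7 65.8] rect [ 547.7 -188.5] [47.1 29.9] 15.3
wrist 1081 uv [347 159] med [ 556.8 -228.2   63.5] z [56.  63.5 65.8] rect [ 558.2 -228.8] [47.8 31.9] 15.7
wrist 1020 uv [343 195] med [ 564.9 -273.5   63.4] z [56.5 63.4 65.9] rect [ 566.1 -274.5] [48.5 32.2] 8.0
base circle [ 548.5 -232.4] 124.6
now 18.7 [ 526.6 -262.3  283.7] w 66.3 F [-0.4  0.4  0.4] q1,q6 [-0.48 -0.75]
turn [0.003 0.005 0.049]  shift after turn [1.329 0.804 2.675]
```

step_arm([
  [0.5,0.66,0.41,0,0,0,0],
  [0.5,0.66,0.41,0,0,0,0],
  [0.5,0,0,0.9,0,0,0],
  [0.5,0,0,0.9,0,0,0],
  [0.5,0,0,0.9,0,0,0],
  [0.5,0,0,0.9,0,0,0],
  [0.5,0,0,0.8,0,0,0],
  [0.5,0,0,0.5,0,0,0],
  [0.5,0,0,0.22,0,0,0],
  [0.5,0,0,0,0,0,0],
  [-1,0,0,0,0,0,0],
  [-1,0,0,0,0,0,0],
  [-1,0,0,0,0,0,0],
  [-1,0,0,0,0,0,0],
  [-1,0,0,0,0,0,0],
])

```text
t: 20.58
ee_pos: [549.6, -189.1, 28.3]
orientation: [1.911, 2.491, 0.001]
ft_force: [-0.5, -1.9, 7.5]
width: 50.0
grasp_force: 30.0
```

```bash
python3 go.py 456.5 65 150 85.85
```

```text
now 20.57 [ 549.6 -189.1   28.3] w 50.0 F [-0.5 -1.9  7.5] q1,q6 [-0.35 -0.61]
turn [0.013 0.008 2.79 ]  shift after turn [ 4.934 -2.226 -2.433]
```

step_arm([
  [-1,0,0,-0.3,0,0,0],
  [-1,0,0,-0.7,0,0,0],
  [-1,0,0,-0.8,0,0,0],
  [-1,0,0,-0.8,0,0,0.93],
  [-1,0,0,-0.5,0,0,0.93],
  [-1,0,0,0,0,0,0.93],
  [-1,0.7,-0.55,0,0,0,0],
  [-1,0.7,-0.55,0,0,0,0],
  [-1,0.7,-0.55,0,0,0,0],
  [-1,0.7,-0.55,0,0,0,0],
  [-1,0,0,0,0,0,0],
])

```text
t: 21.95
ee_pos: [447.2, -39.3, 182.7]
orientation: [-2.297, -2.142, 0.001]
ft_force: [0.4, -0.3, -2.1]
width: 50.0
grasp_force: 30.0
```

```bash
cat > rack.py <<'E'
from h import *
im=snap("wrist"); save(im,"rack_w.png"); W=world(im)
m=(W[...,2]>43)&(W[...,2]<54)&(W[...,1]>15)&(W[...,1]<230)&(abs(W[...,0]-460)<50)
k,l,st,_=cv2.connectedComponentsWithStats(m.astype(np.uint8),connectivity=4)
for i in range(1,k):
    if st[i,4]<60: continue
    p=W[l==i]; r=cv2.minAreaRect(p[:,:2].astype(np.float32)); print(st[i,4],np.round(r[0],1),np.round(r[1],1),round(r[2],1),"z",np.median(p[:,2]).round(1))
p=W[m]; r=cv2.minAreaRect(p[:,:2].astype(np.float32)); print("all",np.round(r[0],1),np.round(r[1],1),round(r[2],1))
m=(W[...,2]>7)&(W[...,2]<13)&(W[...,1]>15)&(W[...,1]<230)&(abs(W[...,0]-460)<80)
p=W[m]; r=cv2.minAreaRect(p[:,:2].astype(np.float32)); print("floor",np.round(r[0],1),np.round(r[1],1),round(r[2],1))
E
python3 rack.py;python3 go.py 456.5 65 100 85.85
```

```text
635 [458.5  89.3] [ 7.9 49.7] 86.0 z 47.3
492 [454.6  39.7] [ 7.  48.6] 86.0 z 47.4
all [456.8  64.7] [57.2 49.7] 86.0
floor [458.2  87.1] [101.8 120.6] 86.0
now 22.0 [448.9 -40.3 183. ] w 49.8 F [ 0.7  0.1 -1.2] q1,q6 [-0.12 -0.05]
turn [0.008 0.001 0.016]  shift after turn [ 2.111e+00 -1.000e-03  1.660e+00]
```

View pics/rack_w.png

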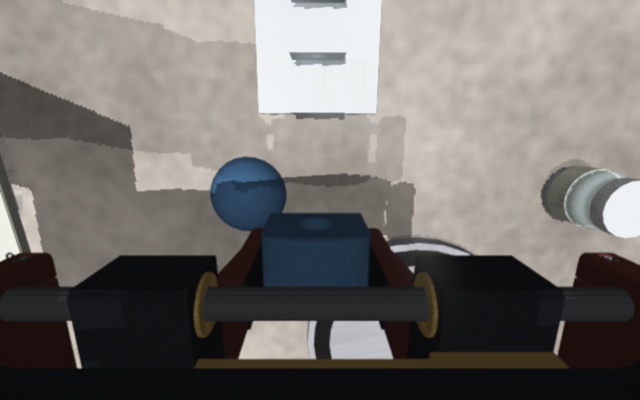

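The wrist view shows the block held level at (316,245), with the rack plates ahead at (320,55) and (320,5). The paperweight is at (248,193), clear of the path.

step_arm([
  [-1,0.7,0,0,0,0,0],
  [-1,0.7,0,0,0,0,0],
  [-1,0.7,0,0,0,0,0],
  [-1,0,0,0.8,0,0,0],
  [-1,0,0,0.8,0,0,0],
  [-1,0,0,0.4,0,0,0],
  [-1,0,0,0,0,0,0],
])

```text
t: 22.88
ee_pos: [456.9, 63.0, 81.2]
orientation: [-2.3, -2.138, 0.003]
ft_force: [0.3, -0.2, -0.6]
width: 49.8
grasp_force: 30.0
```

```bash
for i in 1 2 3; do python3 go.py 456.6 63.8 19 85.9; done
```

```text
now 22.88 [456.9  63.   81.2] w 49.8 F [ 0.3 -0.2 -0.6] q1,q6 [0.11 0.18]
turn [-0.019  0.004 -0.015]  shift after turn [ 0.016 -0.008  1.244]
now 22.88 [456.9  63.   81.2] w 49.8 F [ 0.3 -0.2 -0.6] q1,q6 [0.11 0.18]
turn [-0.019  0.004 -0.015]  shift after turn [ 0.016 -0.008  1.244]
now 22.88 [456.9  63.   81.2] w 49.8 F [ 0.3 -0.2 -0.6] q1,q6 [0.11 0.18]
turn [-0.019  0.004 -0.015]  shift after turn [ 0.016 -0.008  1.244]
```

step_arm([
  [-1,0.016,-0.01,0.5,0,0,0],
  [-1,0,0,0.4,0,0,0],
  [-1,0,0,0.2,0,0,0],
  [-1,0,0,0.1,0,0,0],
  [-1,0,0,0.03,0,0,0],
  [-1,0,0,0,0,0,0],
])

```text
t: 23.62
ee_pos: [457.0, 64.4, 21.1]
orientation: [2.3, 2.139, 0.001]
ft_force: [0.3, -0.0, -1.3]
width: 49.9
grasp_force: 30.0
```

step_arm([
  [-1,0,0,0.03,0,0,0],
  [-1,0,0,0.03,0,0,0],
  [-1,0,0,0,0,0,0],
])

```text
t: 24.0
ee_pos: [456.8, 64.5, 18.3]
orientation: [2.3, 2.139, 0.001]
ft_force: [-1.8, -0.2, 8.2]
width: 49.8
grasp_force: 30.0
```

step_arm([
  [0.5,0,0,0,0,0,0],
  [0.5,0,0,0,0,0,0],
  [0.5,0,0,0,0,0,0],
  [0.5,0,0,-0.5,0,0,0],
  [0.5,0,0,-0.9,0,0,0],
  [0.5,0,0,-0.9,0,0,0],
  [0.5,0,0,-0.9,0,0,-0.95],
  [0.5,0,0,-0.6,0,0,-0.95],
  [0.5,0,0,0,0,0,-0.95],
  [0.5,0,0,0,0,0,0],
])

```text
t: 25.25
ee_pos: [456.5, 64.4, 207.9]
orientation: [1.904, 2.498, 0.001]
ft_force: [0.3, -0.3, -0.4]
width: 65.8
grasp_force: 0.0
```

```bash
cat > bays.py <<'E'
from h import *
for n in("top","scene"):
    im=snap(n); W=world(im); hs=cv2.cvtColor(im["pixels"],cv2.COLOR_RGB2HSV)
    c=np.array([460.1,114.4]); a=np.radians(86); ey=np.array([np.cos(a),np.sin(a)]); ex=np.array([ey[1],-ey[0]])
    u=(W[...,:2]-c)@ex; v=(W[...,:2]-c)@ey
    m=((abs(u)<55)&(abs(v)<95)&(hs[...,0]>95)&(hs[...,0]<125)&(hs[...,1]>70)&(W[...,2]>42)).astype(np.uint8)
    k,l,st,_=cv2.connectedComponentsWithStats(m,connectivity=4)
    for i in range(1,k):
        if st[i,4]<25: continue
        s=l==i; r=cv2.minAreaRect(np.stack([u[s],v[s]],1).astype(np.float32)); print(n,"rack uv",np.round(r[0],1),np.round(r[1],1),round(r[2],1),"z95",np.percentile(W[s][:,2],95).round(1))
E
python3 bays.py; python3 blk.py top; python3 go.py 559 -228.5 150 106
```

```text
scene rack uv [  4.8 -50.7] [45.  29.9] 2.0 z95 56.5
top 266 uv [444 166] med [ 564.1 -271.8   63.5] z [56.3 63.5 67.5] rect [ 565.4 -273. ] [48.8 33.5] 8.6
top 264 uv [426 170] med [ 555.7 -227.    63.1] z [56.5 63.1 67.5] rect [ 557.9 -227.4] [48.2 34. ] 14.2
base circle [ 548.9 -232.2] 124.7
now 25.4 [456.2  64.3 207.1] w 65.4 F [0.3 0.1 0.5] q1,q6 [ 0.11 -0.15]
turn [-0.01  -0.001 -0.1  ]  shift after turn [-6.197  0.362  1.143]
```

step_arm([
  [0.5,-0.689,0.04,0,0,0,-0.1],
  [0.5,-0.689,0.04,0,0,0,0],
  [0.5,-0.689,0.04,0,0,0,0],
  [0.5,-0.689,0.04,0,0,0,0],
  [0.5,-0.689,0.04,0,0,0,0],
  [0.5,-0.689,0.04,0,0,0,0],
  [0.5,-0.689,0.04,0,0,0,0],
  [0.5,-0.689,0.04,0,0,0,0],
  [0.5,-0.689,0.04,0,0,0,0],
  [0.5,0,0,0.8,0,0,0],
  [0.5,0,0,0,0,0,0],
])

```text
t: 26.78
ee_pos: [557.0, -227.9, 164.3]
orientation: [-1.886, -2.503, 0.003]
ft_force: [-0.2, 0.6, -0.3]
width: 65.5
grasp_force: 0.0
```

```bash
python3 go.py 558.8 -228.5 27.5 105.5; python3 blk.py scene
```

```text
now 26.77 [ 557.  -227.9  164.3] w 65.5 F [-0.2  0.6 -0.3] q1,q6 [-0.41 -0.69]
turn [-0.048 -0.04   0.075]  shift after turn [-0.021  0.031  2.735]
scene 27 uv [260 222] med [ 582.9 -200.4  286.7] z [285.2 286.7 287.7] rect [ 583.8 -200. ] [28.9  5. ] 16.2
scene 733 uv [241 317] med [ 567.5 -268.1   63.1] z [54.7 63.1 66.4] rect [ 563.4 -265.2] [49.8 64.3] 18.0
base circle [ 549.5 -233.3] 124.8
```

```bash
python3 blk.py wrist top
python3 - <<'E'
from h import *
a=snap("wrist"); b=snap("scene"); cv2.imwrite("pics/c2.png",np.hstack([a["pixels"][:,:,::-1],cv2.resize(b["pixels"][200:380,150:350],(444,400))[:,:,::-1]])[:, ::][:,300:1100] if 0 else np.hstack([cv2.resize(a["pixels"],(400,250)),cv2.resize(b["pixels"][200:375,120:400],(400,250))])[:,:,::-1])
E
```

```text
wrist 3782 uv [307 239] med [ 560.7 -261.7   63.5] z [57.  63.5 65.8] rect [ 561.  -264.4] [51.1 64.7] 16.8
base circle [ 548.8 -232.4] 124.4
top 33 uv [427 167] med [ 565.7 -231.1   60.7] z [55.5 60.7 66.8] rect [ 524.9 -188.1] [ 17.5 139.1] 42.3
base circle [ 549.1 -223.6] 122.9
```

View pics/c2.png

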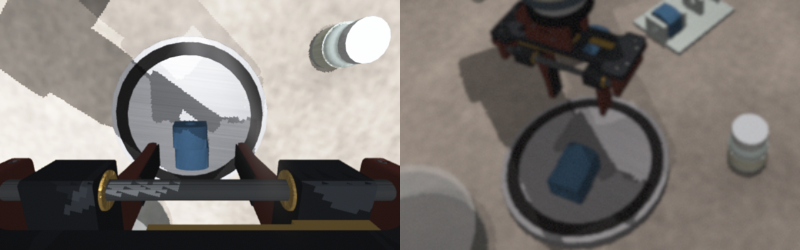

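One block has been knocked against the other. They now form a single 51 x 65 mm blob centred near (562,-265) at 17 degrees, so I re-aim.

```bash
python3 go.py 557 -248.3 27.5 107
```

```text
now 27.02 [ 560.3 -228.5  169. ] w 65.5 F [-0.5 -0.2  0.6] q1,q6 [-0.41 -0.69]
turn [ 0.012  0.01  -0.126]  shift after turn [-0.359 -0.178  2.83 ]
```

step_arm([
  [0.5,-0.37,-0.15,0,0,0,-0.12],
  [0.5,0,0,0.8,0,0,0],
  [0.5,0,0,0.8,0,0,0],
  [0.5,0,0,0.6,0,0,0],
  [0.5,0,0,0.35,0,0,0],
  [0.5,0,0,0.18,0,0,0],
  [0.5,0,0,0,0,0,0],
  [0.5,0,0,0,0,0,0],
])

```text
t: 28.02
ee_pos: [558.2, -248.8, 32.3]
orientation: [1.869, 2.523, 0.001]
ft_force: [-0.6, 0.4, -0.4]
width: 65.8
grasp_force: 0.0
```

step_arm([
  [0.5,0,0,0.09,0,0,0],
  [-1,0,0,0,0,0,0],
  [-1,0,0,0,0,0,0],
  [-1,0,0,0,0,0,0],
  [-1,0,0,0,0,0,0],
  [-1,0,0,0,0,0,0],
])

```text
t: 28.78
ee_pos: [557.4, -248.5, 26.8]
orientation: [-1.87, -2.524, 0.0]
ft_force: [-1.4, -0.6, 2.0]
width: 50.0
grasp_force: 30.0
```

```bash
python3 go.py 460.1 114 150 86
```

```text
now 28.77 [ 557.4 -248.5   26.8] w 50.0 F [-1.4 -0.6  2. ] q1,q6 [-0.44 -0.73]
turn [-1.000e-03 -0.000e+00  3.046e+00]  shift after turn [ 7.096 -2.447 -2.465]
```

step_arm([
  [-1,0,0,-0.3,0,0,0],
  [-1,0,0,-0.7,0,0,0],
  [-1,0,0,-0.8,0,0,0],
  [-1,0,0,-0.8,0,0,0.76],
  [-1,0,0,0,0,0,0.76],
  [-1,0,0,0,0,0,0.76],
  [-1,0,0,0,0,0,0.76],
  [-1,0.645,-0.2225,0,0,0,0],
  [-1,0.645,-0.2225,0,0,0,0],
  [-1,0.645,-0.2225,0,0,0,0],
  [-1,0.645,-0.2225,0,0,0,0],
  [-1,0.645,-0.2225,0,0,0,0],
  [-1,0.645,-0.2225,0,0,0,0],
  [-1,0.645,-0.2225,0,0,0,0],
  [-1,0.645,-0.2225,0,0,0,0],
  [-1,0.645,-0.2225,0,0,0,0],
  [-1,0.645,-0.2225,0,0,0,0],
  [-1,0.645,-0.2225,0,0,0,0],
  [-1,0,0,0.7,0,0,0],
  [-1,0,0,0.3,0,0,0],
  [-1,0,0,0,0,0,0],
])

```text
$.plan: bad value
```

step_arm([
  [-1,0,0,-0.3,0,0,0],
  [-1,0,0,-0.7,0,0,0],
  [-1,0,0,-0.8,0,0,0],
  [-1,0,0,-0.8,0,0,0.76],
  [-1,0,0,0,0,0,0.76],
  [-1,0,0,0,0,0,0.76],
  [-1,0,0,0,0,0,0.76],
  [-1,0.645,-0.2225,0,0,0,0],
  [-1,0.645,-0.2225,0,0,0,0],
  [-1,0.645,-0.2225,0,0,0,0],
  [-1,0.645,-0.2225,0,0,0,0],
  [-1,0.645,-0.2225,0,0,0,0],
  [-1,0.645,-0.2225,0,0,0,0],
  [-1,0.645,-0.2225,0,0,0,0],
  [-1,0.645,-0.2225,0,0,0,0],
  [-1,0.645,-0.2225,0,0,0,0],
  [-1,0.645,-0.2225,0,0,0,0],
  [-1,0.645,-0.2225,0,0,0,0],
  [-1,0,0,0.6,0,0,0],
  [-1,0,0,0,0,0,0],
])

```text
t: 31.28
ee_pos: [458.6, 114.0, 126.1]
orientation: [-2.295, -2.143, 0.004]
ft_force: [-0.7, -0.0, -0.6]
width: 49.8
grasp_force: 30.0
```

```bash
python3 go.py 460.1 114.6 17.5 86
python3 - <<'E'
from h import *
im=snap("wrist"); save(im,"c3.png")
E
```

```text
now 31.27 [458.6 114.  126.1] w 49.8 F [-0.7 -0.  -0.6] q1,q6 [0.22 0.29]
turn [-0.023  0.007  0.013]  shift after turn [0.013 0.03  2.172]
```

step_arm([
  [-1,0.013,0.02,0.7,0,0,0],
  [-1,0,0,0.7,0,0,0],
  [-1,0,0,0.4,0,0,0],
  [-1,0,0,0.2,0,0,0],
  [-1,0,0,0.08,0,0,0],
  [-1,0,0,0,0,0,0],
  [-1,0,0,0,0,0,0],
])

```text
t: 32.2
ee_pos: [461.5, 114.6, 23.4]
orientation: [2.296, 2.143, 0.002]
ft_force: [0.3, 0.5, -1.0]
width: 49.9
grasp_force: 30.0
```

step_arm([
  [-1,0,-0.025,0.06,0,0,0],
  [-1,0,0,0.04,0,0,0],
  [-1,0,0,0.03,0,0,0],
  [-1,0,0,0,0,0,0],
])

```text
t: 32.7
ee_pos: [459.6, 114.6, 16.7]
orientation: [-2.297, -2.143, 0.0]
ft_force: [-3.4, -0.6, 10.2]
width: 49.8
grasp_force: 30.0
```

step_arm([
  [0.5,0,0,0,0,0,0],
  [0.5,0,0,0,0,0,0],
  [0.5,0,0,0,0,0,0],
  [0.5,0,0,-0.5,0,0,0],
  [0.5,0,0,-0.9,0,0,0],
  [0.5,0,0,-0.9,0,0,0],
  [0.5,0,0,-0.9,0,0,-0.76],
  [0.5,0,0,-0.5,0,0,-0.76],
  [0.5,-0.8,0,0,0,0,-0.76],
  [0.5,-0.8,0,0,0,0,-0.76],
  [0.5,-0.8,0,0,0,0,0],
  [0.5,-0.8,0,0,0,0,0],
  [0.5,-0.8,0,0,0,0,0],
  [0.5,-0.8,0,0,0,0,0],
  [0.5,0,0,0,0,0,0],
])

```text
t: 34.58
ee_pos: [519.5, -119.5, 201.0]
orientation: [1.874, 2.521, -0.0]
ft_force: [-0.5, -0.3, -0.6]
width: 65.6
grasp_force: 0.0
```

```bash
python3 bays.py; python3 blk.py top scene;  python3 go.py 566.8 -280 200 107
```

```text
top rack uv [-1.   0.5] [30.9 46.5] 89.4 z95 58.8
top rack uv [ -1.5 -47.7] [45.5 30. ] 2.4 z95 58.5
scene rack uv [ 4.8 -3.2] [44.9 30.2] 2.9 z95 56.7
scene rack uv [  3.7 -50.5] [44.4 30. ] 0.1 z95 56.3
base circle [ 545.5 -289.5] 68.8
scene 388 uv [237 324] med [ 572.7 -281.9   63. ] z [54.6 63.  66.3] rect [ 568.9 -280.5] [46.8 32.4] 17.8
base circle [ 549.4 -232.7] 124.8
now 34.77 [ 518.4 -116.5  200.9] w 66.0 F [0.3 1.  1.2] q1,q6 [-0.24 -0.54]
turn [-0.006 -0.005 -0.003]  shift after turn [-3.41  -0.03   0.018]
```

step_arm([
  [0.5,-0.68,0,0,0,0,0],
  [0.5,-0.68,0,0,0,0,0],
  [0.5,-0.68,0,0,0,0,0],
  [0.5,-0.68,0,0,0,0,0],
  [0.5,-0.66,0,0,0,0,0],
  [0.5,0,0,0.8,0,0,0],
  [0.5,0,0,0.8,0,0,0],
  [0.5,0,0,0.5,0,0,0],
  [0.5,0,0,0,0,0,0],
  [0.5,0,0,0,0,0,0],
])

```text
t: 36.02
ee_pos: [568.9, -278.7, 97.2]
orientation: [1.868, 2.524, 0.0]
ft_force: [-0.2, 0.9, 0.1]
width: 65.5
grasp_force: 0.0
```

```bash
python3 blk.py wrist scene;  python3 go.py 567.3 -280 27 107
```

```text
wrist 3643 uv [312 226] med [ 566.3 -277.8   63.5] z [56.4 63.5 65.7] rect [ 566.7 -279.6] [49.  32.8] 16.5
base circle [ 549.1 -232.4] 124.6
scene 375 uv [237 324] med [ 571.2 -282.4   63.2] z [54.4 63.2 66.4] rect [ 569.4 -280. ] [47.5 32.8] 14.9
base circle [ 549.6 -233.3] 124.5
now 36.12 [ 569.2 -279.2   97.8] w 65.8 F [ 0.  -0.8 -0. ] q1,q6 [-0.47 -0.77]
turn [ 0.015  0.014 -0.004]  shift after turn [-0.005 -0.042  1.416]
```

step_arm([
  [0.5,-0.01,-0.04,0.6,0,0,0],
  [0.5,0,0,0.5,0,0,0],
  [0.5,0,0,0.25,0,0,0],
  [0.5,0,0,0.05,0,0,0],
  [0.5,0,0,0,0,0,0],
  [-1,0,0,0,0,0,0],
  [-1,0,0,0,0,0,0],
  [-1,0,0,0,0,0,0],
  [-1,0,0,0,0,0,0],
  [-1,0,0,0,0,0,0],
])

```text
t: 37.38
ee_pos: [566.8, -280.3, 26.9]
orientation: [1.869, 2.524, 0.0]
ft_force: [-1.4, 1.1, 5.3]
width: 49.8
grasp_force: 30.0
```

```bash
python3 go.py 463.6 164.3 150 86
```

```text
now 37.38 [ 566.8 -280.3   26.9] w 49.8 F [-1.4  1.1  5.3] q1,q6 [-0.48 -0.77]
turn [0.006 0.004 3.046]  shift after turn [ 8.727 -2.68  -2.463]
```

step_arm([
  [-1,0,0,-0.3,0,0,0],
  [-1,0,0,-0.7,0,0,0],
  [-1,0,0,-0.8,0,0,0],
  [-1,0,0,-0.6,0,0,0.76],
  [-1,0,0,0,0,0,0.76],
  [-1,0,0,0,0,0,0.76],
  [-1,0,0,0,0,0,0.76],
  [-1,0.727,-0.2235,0,0,0,0],
  [-1,0.727,-0.2235,0,0,0,0],
  [-1,0.727,-0.2235,0,0,0,0],
  [-1,0.727,-0.2235,0,0,0,0],
  [-1,0.727,-0.2235,0,0,0,0],
  [-1,0.727,-0.2235,0,0,0,0],
  [-1,0.727,-0.2235,0,0,0,0],
  [-1,0.727,-0.2235,0,0,0,0],
  [-1,0.727,-0.2235,0,0,0,0],
  [-1,0.727,-0.2235,0,0,0,0],
  [-1,0.727,-0.2235,0,0,0,0],
  [-1,0.727,-0.2235,0,0,0,0],
  [-1,0,0,0,0,0,0],
])

```text
t: 39.88
ee_pos: [462.3, 166.1, 146.8]
orientation: [2.293, 2.147, 0.001]
ft_force: [0.9, 0.4, -0.1]
width: 49.9
grasp_force: 30.0
```

step_arm([
  [-1,0,0,0.5,0,0,0],
  [-1,0,0,0,0,0,0],
  [-1,0,0,0,0,0,0],
])

```text
t: 40.25
ee_pos: [463.1, 163.8, 121.7]
orientation: [2.298, 2.142, 0.0]
ft_force: [-0.1, -0.4, -1.2]
width: 49.6
grasp_force: 30.0
```

```bash
python3 go.py 463.6 164.3 17.5 86
```

```text
now 40.25 [463.1 163.8 121.7] w 49.6 F [-0.1 -0.4 -1.2] q1,q6 [0.32 0.39]
turn [ 0.001 -0.    -0.001]  shift after turn [0.011 0.009 2.085]
```

step_arm([
  [-1,0.01,0.01,0.7,0,0,0],
  [-1,0,0,0.7,0,0,0],
  [-1,0,0,0.35,0,0,0],
  [-1,0,0,0.18,0,0,0],
  [-1,0,0,0.05,0,0,0],
  [-1,0,0,0,0,0,0],
  [-1,0,0,0,0,0,0],
])

```text
t: 41.12
ee_pos: [463.8, 164.9, 22.9]
orientation: [2.296, 2.143, 0.002]
ft_force: [-0.1, -0.8, -1.2]
width: 49.6
grasp_force: 30.0
```

step_arm([
  [-1,0,0,0.05,0,0,0],
  [-1,0,0,0.04,0,0,0],
  [-1,0,0,0.03,0,0,0],
  [-1,0,0,0,0,0,0],
])

```text
t: 41.62
ee_pos: [463.3, 164.8, 16.8]
orientation: [-2.297, -2.143, -0.0]
ft_force: [-3.2, 0.1, 10.3]
width: 49.7
grasp_force: 30.0
```

step_arm([
  [0.5,0,0,0,0,0,0],
  [0.5,0,0,0,0,0,0],
  [0.5,0,0,0,0,0,0],
  [0.5,0,0,-0.5,0,0,0],
  [0.5,0,0,-0.9,0,0,0],
  [0.5,0,0,-0.9,0,0,0],
  [0.5,0,0,-0.9,0,0,0],
  [0.3,0.8,0,0,0,0,0],
  [0.3,0.8,0,0,0,0,0],
  [0,0,0,0,0,0,-0.98],
  [0,0,0,0,0,0,-0.98],
  [0,0,0,0,0,0,-0.98],
  [0,0,0,0,0,0,-0.98],
  [0,0,0,0,0,0,-0.98],
  [0,0,0,0,0,0,-0.98],
  [0,0,0,0,0,0,-0.98],
  [0,0,0,0,0,0,0],
])

```text
t: 43.75
ee_pos: [468.7, 244.5, 176.0]
orientation: [-1.249, -2.882, 0.0]
ft_force: [0.3, -0.4, 0.9]
width: 44.2
grasp_force: 0.0
```

```bash
cat > rod.py <<'E'
import sys; from h import *
def rod(n):
    im=snap(n); W=world(im); hs=cv2.cvtColor(im["pixels"],cv2.COLOR_RGB2HSV)
    box=(W[...,0]>430)&(W[...,0]<680)&(W[...,1]>300)&(W[...,1]<420)
    h=box&(W[...,2]>24)&(W[...,2]<45)&(hs[...,1]>60)&((hs[...,0]<22)|(hs[...,0]>170)); b=box&(W[...,2]>6)&(W[...,2]<20)&(W[...,0]>505)
    p=W[h]
    if len(p)<10: print(n,"no handle"); return
    r=cv2.minAreaRect(p[:,:2].astype(np.float32)); print(n,"handle",len(p),np.round(r[0],1),np.round(r[1],1),round(r[2],1),"z",np.percentile(p[:,2],[50,95]).round(1))
    q=W[b].astype(np.float32)
    if len(q)>10: vx,vy,x0,y0=cv2.fitLine(q[:,:2],cv2.DIST_HUBER,0,.01,.01).ravel(); s=np.sign(vx); print("  rod dir deg",np.degrees(np.arctan2(s*vy,s*vx)).round(2),"pt",x0.round(1),y0.round(1),"z",np.median(q[:,2]).round(1),"far",q[np.argmax(q[:,0])].round(1), "line y at x=484:",(y0+(484-x0)*vy/vx).round(1))
for n in sys.argv[1:]: rod(n)
E
python3 bays.py; python3 rod.py top scene wrist; python3 go.py 484 353 150 190
```

```text
top rack uv [-0.7 51.4] [30.1 46.6] 89.7 z95 58.4
top rack uv [-1.2  0.8] [46.2 31.5] 0.3 z95 58.0
top rack uv [ -0.3 -47.7] [47.9 29.9] 2.3 z95 58.4
scene rack uv [ 3.4 49.2] [30.6 46.4] 88.5 z95 56.5
scene rack uv [ 4.7 -2.9] [31.5 42.9] 89.0 z95 56.4
scene rack uv [  3.6 -50. ] [33.  47.5] 88.2 z95 56.7
top no handle
scene handle 49 [484.7 353.4] [30.3 19.2] 1.8 z [30.7 33.1]
  rod dir deg 11.35 pt 583.2 371.8 z 8.3 far [658.9 389.1   8.1] line y at x=484: 351.9
wrist handle 588 [483.6 354.7] [29.7 16. ] 10.9 z [31.1 32.6]
  rod dir deg 11.46 pt 578.1 373.4 z 8.6 far [660.7 390.3   6. ] line y at x=484: 354.3
now 44.0 [468.8 244.5 176.2] w 44.1 F [ 0.1  0.5 -0.9] q1,q6 [ 0.46 -0.29]
turn [-0.    -0.    -8.271]  shift after turn [-0.675  2.084  0.523]
```

step_arm([
  [0,0,0,0,0,0,-0.939],
  [0,0,0,0,0,0,-0.939],
  [0,0,0,0,0,0,-0.939],
  [0,0,0,0,0,0,-0.939],
  [0,0,0,0,0,0,-0.939],
  [0,0,0,0,0,0,-0.939],
  [0,0,0,0,0,0,-0.939],
  [0,0,0,0,0,0,-0.939],
  [0,0,0,0,0,0,-0.939],
  [0,-0.22,0.68,0,0,0,0],
  [0,-0.22,0.68,0,0,0,0],
  [0,-0.22,0.68,0,0,0,0],
  [0,0,0,0.8,0,0,0],
  [0,0,0,0.8,0,0,0],
  [0,0,0,0,0,0,0],
  [0,0,0,0,0,0,0],
])

```text
t: 46.0
ee_pos: [481.8, 351.4, 97.2]
orientation: [-0.309, 3.125, 0.001]
ft_force: [0.7, 0.1, 0.7]
width: 43.9
grasp_force: 0.0
```

```bash
python3 rod.py wrist; python3 go.py 483.7 354 5 191.2; python3 go.py 483.7 354 5 191.2
```

```text
wrist handle 841 [483.6 354.8] [30.  15.8] 11.2 z [31.2 32.3]
  rod dir deg 11.34 pt 560.5 370.2 z 8.7 far [628.4 379.3   6.5] line y at x=484: 354.9
now 46.05 [482.2 351.6  97.8] w 44.0 F [-0.6  0.8 -0.1] q1,q6 [ 0.61 -1.16]
turn [0.008 0.019 0.012]  shift after turn [-0.038  0.041  1.857]
now 46.05 [482.2 351.6  97.8] w 44.0 F [-0.6  0.8 -0.1] q1,q6 [ 0.61 -1.16]
turn [0.008 0.019 0.012]  shift after turn [-0.038  0.041  1.857]
```

step_arm([
  [0,-0.04,0.05,0.6,0,0,0],
  [0,0,0,0.6,0,0,0],
  [0,0,0,0.4,0,0,0],
  [0,0,0,0.18,0,0,0],
  [0,0,0,0,0,0,0],
  [0,0,0,0,0,0,0],
])

```text
t: 46.8
ee_pos: [483.3, 354.3, 8.1]
orientation: [-0.309, 3.125, 0.001]
ft_force: [0.4, 0.0, -0.4]
width: 43.5
grasp_force: 0.0
```

step_arm([
  [0,0,0,0.08,0,0,0],
  [0,0,0,0,0,0,0],
  [-1,0,0,0,0,0,0],
  [-1,0,0,0,0,0,0],
  [-1,0,0,0,0,0,0],
  [-1,0,0,0,0,0,0],
  [-1,0,0,0,0,0,0],
])

```text
t: 47.68
ee_pos: [482.7, 353.9, 3.2]
orientation: [-0.31, 3.126, 0.0]
ft_force: [-0.8, 0.0, 0.2]
width: 15.8
grasp_force: 30.0
```

```bash
python3 go.py 479.6 384 28 86
```

```text
now 47.67 [482.7 353.9   3.2] w 15.8 F [-0.8  0.   0.2] q1,q6 [ 0.61 -1.16]
turn [ 0.    -0.    15.317]  shift after turn [ 0.596 -0.103 -0.496]
```

step_arm([
  [-1,0,0,-0.3,0,0,0],
  [-1,0,0,-0.8,0,0,0],
  [-1,0,0,-0.9,0,0,0],
  [-1,0,0,0,0,0,0.957],
  [-1,0,0,0,0,0,0.957],
  [-1,0,0,0,0,0,0.957],
  [-1,0,0,0,0,0,0.957],
  [-1,0,0,0,0,0,0.957],
  [-1,0,0,0,0,0,0.957],
  [-1,0,0,0,0,0,0.957],
  [-1,0,0,0,0,0,0.957],
  [-1,0,0,0,0,0,0.957],
  [-1,0,0,0,0,0,0.957],
  [-1,0,0,0,0,0,0.957],
  [-1,0,0,0,0,0,0.957],
  [-1,0,0,0,0,0,0.957],
  [-1,0,0,0,0,0,0.957],
  [-1,0,0,0,0,0,0.957],
  [-1,0,0,0,0,0,0.957],
  [-1,0,0,0,0,0,0],
])

```text
t: 50.18
ee_pos: [482.7, 354.0, 104.0]
orientation: [2.296, 2.144, 0.001]
ft_force: [0.1, 0.1, -1.8]
width: 16.3
grasp_force: 30.0
```

```bash
cat > rodh.py <<'E'
# held rod: fit line of rod in rack frame (u along rack x, v along rack y), from top and scene
from h import *
c=np.array([460.1,114.4]); a=np.radians(86); ey=np.array([np.cos(a),np.sin(a)]); ex=np.array([ey[1],-ey[0]])
o=get_obs(); t=o["ee_pos"]; print("tcp u,v,z",((t[:2]-c)@ex).round(1),((t[:2]-c)@ey).round(1),t[2].round(1),"w",round(o["width"],1))
for n in("top","scene"):
    im=snap(n); W=world(im); u=(W[...,:2]-c)@ex; v=(W[...,:2]-c)@ey; z=W[...,2]
    vt=(t[:2]-c)@ey
    m=(abs(u)<45)&(v>max(82,vt-185))&(v<vt-25)&(z>10)&(z<t[2]+25)
    k,l,st,_=cv2.connectedComponentsWithStats(m.astype(np.uint8),connectivity=8)
    if k<2: print(n,"none"); continue
    i=1+np.argmax(st[1:,4]); s=l==i; q=np.stack([u[s],v[s],z[s]],1)
    fu=np.polyfit(q[:,1],q[:,0],1); fz=np.polyfit(q[:,1],q[:,2],1)
    print(n,len(q),"v range",q[:,1].min().round(1),q[:,1].max().round(1),"slope u",fu[0].round(4),"slope z",fz[0].round(4),"u,z at tip v=vmin:",np.polyval(fu,q[:,1].min()).round(1),np.polyval(fz,q[:,1].min()).round(1),"at v=handle",np.polyval(fu,vt-15).round(1),np.polyval(fz,vt-15).round(1))
E
python3 rodh.py; python3 go.py 479.3 388.7 27.5 86
```

```text
tcp u,v,z 5.9 240.6 104.0 w 16.3
top 234 v range 82.1 214.1 slope u -0.0018 slope z 0.0079 u,z at tip v=vmin: 5.4 109.3 at v=handle 5.2 110.5
scene 134 v range 82.1 215.0 slope u -0.0044 slope z -0.0002 u,z at tip v=vmin: 9.2 108.0 at v=handle 8.6 108.0
now 50.27 [482.7 353.9 103.7] w 15.7 F [-0.2 -0.1 -2. ] q1,q6 [0.61 0.68]
turn [ 0.003 -0.003  0.024]  shift after turn [ 0.689 -0.117  1.525]
```

step_arm([
  [-1,0.35,-0.06,0,0,0,0.02],
  [-1,0.35,-0.06,0,0,0,0],
  [-1,0,0,0.6,0,0,0],
  [-1,0,0,0.5,0,0,0],
  [-1,0,0,0.25,0,0,0],
  [-1,0,0,0.1,0,0,0],
  [-1,0,0,0,0,0,0],
  [-1,0,0,0,0,0,0],
])

```text
t: 51.28
ee_pos: [479.6, 389.7, 31.5]
orientation: [2.299, 2.14, 0.002]
ft_force: [-0.6, -0.2, -0.9]
width: 15.9
grasp_force: 30.0
```

```bash
python3 rodh.py; python3 go.py 479.3 388.7 27.5 86
```

```text
tcp u,v,z 0.3 276.0 31.5 w 15.9
top 234 v range 97.0 250.7 slope u 0.0008 slope z 0.0003 u,z at tip v=vmin: -0.8 37.5 at v=handle -0.7 37.6
scene 138 v range 93.3 250.4 slope u 0.0013 slope z 0.0027 u,z at tip v=vmin: 2.6 35.5 at v=handle 2.9 35.9
now 51.38 [479.6 389.5  31.5] w 15.8 F [ 0.6 -0.8 -1.2] q1,q6 [0.66 0.73]
turn [ 0.008 -0.008 -0.016]  shift after turn [-0.017 -0.005  0.08 ]
```

step_arm([
  [-1,0,0,0.085,0,0,0],
  [-1,0,0,0,0,0,0],
  [-1,-0.3,0,0,0,0,0],
  [-1,-0.3,0,0,0,0,0],
  [-1,0,0,0,0,0,0],
  [-1,0,0,0,0,0,0],
])

```text
t: 52.12
ee_pos: [477.3, 359.2, 26.6]
orientation: [-2.3, -2.14, -0.001]
ft_force: [-0.0, 0.6, -0.5]
width: 15.7
grasp_force: 30.0
```

```bash
python3 rodh.py; python3 go.py 479.3 388.7 27.5 86
```

```text
tcp u,v,z 0.1 245.4 26.6 w 15.7
top 210 v range 84.0 219.4 slope u -0.0005 slope z -0.0038 u,z at tip v=vmin: -0.8 33.0 at v=handle -0.8 32.4
scene 117 v range 94.4 220.1 slope u 0.0022 slope z -0.0025 u,z at tip v=vmin: 2.5 31.1 at v=handle 2.8 30.8
now 52.23 [477.3 359.6  26.6] w 15.9 F [ 0.8  0.  -0.7] q1,q6 [0.63 0.7 ]
turn [ 0.003 -0.003 -0.015]  shift after turn [ 0.584  0.    -0.018]
```

step_arm([
  [-1,-0.3,0,-0.012,0,0,0],
  [-1,-0.3,0,0,0,0,0],
  [-1,-0.3,0,0,0,0,0],
  [-1,0,0,0,0,0,0],
])

```text
t: 52.72
ee_pos: [473.5, 312.8, 27.0]
orientation: [-2.301, -2.138, 0.002]
ft_force: [-0.0, -0.5, -1.4]
width: 15.7
grasp_force: 30.0
```

```bash
python3 rodh.py; python3 bays.py
```

```text
tcp u,v,z -0.5 198.9 27.0 w 15.7
top 140 v range 84.0 173.0 slope u 0.0061 slope z 0.0052 u,z at tip v=vmin: -1.9 33.0 at v=handle -1.3 33.5
scene 77 v range 92.8 173.1 slope u 0.0068 slope z 0.0039 u,z at tip v=vmin: 2.1 31.4 at v=handle 2.7 31.8
top rack uv [-0.9 51.6] [45.7 30.1] 2.1 z95 58.3
top rack uv [-1.2  0.8] [31.7 46.6] 89.7 z95 58.2
top rack uv [ -0.3 -47.7] [47.6 29.9] 2.1 z95 58.3
scene rack uv [ 2.9 50.4] [47.  34.5] 2.4 z95 56.5
scene rack uv [ 2.4 -2.2] [30.8 46.9] 89.2 z95 56.2
scene rack uv [  3.6 -51.2] [48.5 30.5] 2.3 z95 56.7
```

Going through freely. Continuing.

step_arm([
  [-1,-0.3,0.01,0,0,0,0],
  [-1,-0.3,0,0,0,0,0],
  [-1,-0.3,0,0,0,0,0],
  [-1,-0.3,0,0,0,0,0],
  [-1,-0.3,0,0,0,0,0],
  [-1,0,0,0,0,0,0],
])

```text
t: 53.68
ee_pos: [468.7, 238.3, 27.0]
orientation: [-2.301, -2.139, 0.001]
ft_force: [-0.8, -0.5, -1.6]
width: 15.9
grasp_force: 30.0
```

```bash
python3 rodh.py; python3 go.py 466.7 208.2 27.2 86
```

```text
tcp u,v,z -0.1 124.2 27.0 w 15.9
top 6 v range 84.4 87.2 slope u 0.0635 slope z 0.3628 u,z at tip v=vmin: -1.0 32.1 at v=handle 0.5 41.1
scene 6 v range 92.5 98.6 slope u 0.5231 slope z -0.1667 u,z at tip v=vmin: 0.9 33.0 at v=handle 9.6 30.2
now 53.77 [469.2 239.5  27.1] w 15.9 F [-0.6  0.4 -1.1] q1,q6 [0.45 0.52]
turn [ 0.003 -0.002 -0.02 ]  shift after turn [-0.629 -0.006 -0.001]
```

step_arm([
  [-1,-0.25,0,0,0,0,0],
  [-1,-0.2,0,0,0,0,0],
  [-1,-0.06,0,0,0,0,0],
  [-1,-0.04,0,0,0,0,0],
  [-1,-0.03,0,0,0,0,0],
  [-1,0,0,0,0,0,0],
])

```text
t: 54.52
ee_pos: [466.9, 210.7, 27.0]
orientation: [2.3, 2.141, 0.0]
ft_force: [0.7, 0.2, -0.4]
width: 15.8
grasp_force: 30.0
```

step_arm([
  [-1,-0.02,0,0,0,0,0],
  [-1,-0.02,0,0,0,0,0],
  [-1,-0.02,0,0,0,0,0],
  [-1,0,0,0,0,0,0],
])

```text
t: 55.02
ee_pos: [466.8, 209.1, 27.1]
orientation: [-2.3, -2.139, -0.003]
ft_force: [-1.6, 9.8, -3.5]
width: 16.1
grasp_force: 30.0
```

step_arm([
  [-1,-0.02,0,0.03,0,0,0],
  [-1,-0.01,0,0.02,0,0,0],
  [-1,0,0,0,0,0,0],
])

```text
t: 55.4
ee_pos: [468.3, 208.9, 25.5]
orientation: [-2.3, -2.139, -0.009]
ft_force: [-1.1, 14.8, 3.3]
width: 16.0
grasp_force: 30.0
```

step_arm([
  [0,0,0,0,0,0,0],
  [0,0,0,0,0,0,0],
  [0,0,0,0,0,0,0],
  [0,0,0,-0.3,0,0,0],
  [0,0,0,-0.8,0,0,0],
  [0,0,0,-0.9,0,0,0],
  [0,0,0,-0.9,0,0,0],
  [0,0,0,-0.9,0,0,0],
])

```text
t: 56.4
ee_pos: [466.3, 205.9, 217.0]
orientation: [2.3, 2.14, 0.001]
ft_force: [0.1, 0.2, 1.1]
width: 44.1
grasp_force: 0.0
```

Run:
```python
from h import *
c=np.array([460.1,114.4]); a=np.radians(86); ey=np.array([np.cos(a),np.sin(a)]); ex=np.array([ey[1],-ey[0]])
ims=[snap("scene"),snap("wrist"),snap("top")]
for n,im in zip("swt",ims):
    W=world(im); u=(W[...,:2]-c)@ex; v=(W[...,:2]-c)@ey; z=W[...,2]
    hs=cv2.cvtColor(im["pixels"],cv2.COLOR_RGB2HSV)
    s=(abs(u)<20)&(v>75)&(v<125)&(z>40)&(z<65)&(hs[...,1]>60)
    if s.sum()>5: print(n,"handle",s.sum(),"u",np.percentile(u[s],[3,50,97]).round(1),"v",np.percentile(v[s],[3,50,97]).round(1),"z",np.percentile(z[s],[50,95]).round(1))
s,w,_=ims
f=lambda x:cv2.resize(x,(400,300),interpolation=cv2.INTER_CUBIC)
cv2.imwrite("pics/c4.png",np.hstack([f(s["pixels"][170:245,275:375]),f(w["pixels"])])[:,:,::-1])
```

```text
s handle 57 u [-11.7   0.5   4.6] v [ 80.   93.4 106.4] z [49.9 53.5]
w handle 474 u [-13.   -4.4   4.2] v [ 81.3  95.8 109.3] z [50.8 53.2]
```

View pics/c4.png

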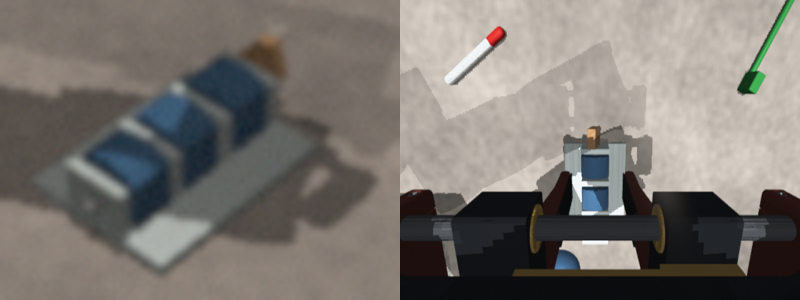

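The handle is against the end plate, leaning a little about the rod's axis. To be sure it is home, I'll push it with the shut fingers.

```bash
python3 go.py 468.5 246 30 86
```

```text
now 56.55 [467.9 206.6 217.8] w 44.4 F [-0.1 -0.4 -0.3] q1,q6 [0.39 0.46]
turn [ 0.046 -0.022 -0.017]  shift after turn [ 0.786 -0.044  3.755]
```

step_arm([
  [-1,0.4,-0.02,0,0,0,0],
  [-1,0.4,0,0,0,0,0],
  [-1,0,0,0,0,0,0],
  [-1,0,0,0.9,0,0,0],
  [-1,0,0,0.9,0,0,0],
  [-1,0,0,0.9,0,0,0],
  [-1,0,0,0.7,0,0,0],
  [-1,0,0,0.3,0,0,0],
  [-1,0,0,0,0,0,0],
  [-1,-0.15,0,0,0,0,0],
  [-1,-0.05,0,0,0,0,0],
  [-1,0,0,0,0,0,0],
])

```text
t: 58.05
ee_pos: [468.2, 236.1, 30.5]
orientation: [2.3, 2.14, 0.002]
ft_force: [0.6, -0.4, -0.1]
width: 0.2
grasp_force: 0.0
```

step_arm([
  [-1,-0.04,0,0,0,0,0],
  [-1,-0.03,0,0,0,0,0],
  [-1,-0.03,0,0,0,0,0],
  [-1,0,0,0,0,0,0],
])

```text
t: 58.55
ee_pos: [468.1, 234.2, 30.2]
orientation: [-2.3, -2.138, -0.008]
ft_force: [-4.5, 18.4, 0.7]
width: 0.1
grasp_force: 8.7
```

step_arm([
  [-1,0.2,0,0,0,0,0],
  [-1,0,0,-0.8,0,0,0],
  [-1,0,0,-0.9,0,0,0],
  [-1,0,0,-0.9,0,0,0],
  [-1,0,0,-0.9,0,0,0],
  [-1,0,0,-0.9,0,0,0],
  [0,-0.9,0,-0.6,0,0,0],
  [0,-0.95,0,0,0,0,0],
  [0,-0.95,0,0,0,0,0],
  [0,-0.95,0,0,0,0,0],
  [0,-0.95,0,0,0,0,0],
  [0,-0.95,0,0,0,0,0],
  [0,-0.95,0,0,0,0,0],
  [0,-0.95,0,0,0,0,0],
  [0,-0.95,0,0,0,0,0],
  [0,-0.95,0,0,0,0,0],
  [0,0,0,0,0,0,0],
])

```text
t: 60.68
ee_pos: [433.7, -232.6, 279.5]
orientation: [2.304, 2.136, -0.001]
ft_force: [-0.1, 0.4, 0.2]
width: 43.8
grasp_force: 0.0
```

```bash
python3 bays.py; python3 go.py 466.3 -490.6 160 -31.6;  python3 - <<'E'
from h import *
c=np.array([460.1,114.4]); a=np.radians(86); ey=np.array([np.cos(a),np.sin(a)]); ex=np.array([ey[1],-ey[0]])
for n in("top","scene"):
    im=snap(n); W=world(im); u=(W[...,:2]-c)@ex; v=(W[...,:2]-c)@ey; z=W[...,2]; hs=cv2.cvtColor(im["pixels"],cv2.COLOR_RGB2HSV)
    s=(abs(u)<20)&(v>75)&(v<125)&(z>35)&(z<65)&(hs[...,1]>60)&(hs[...,0]<25)
    if s.sum()>5: print(n,"handle",s.sum(),"v",np.percentile(v[s],[3,50,97]).round(1))
    P=W.reshape(-1,3); V=hs[...,2].reshape(-1); q=P[(P[:,2]>105)&(P[:,2]<120)&(np.hypot(P[:,0]-466,P[:,1]+490)<45)&(V<70)]
    if len(q)>10: r=cv2.minAreaRect(q[:,:2].astype(np.float32)); print(n,"lid handle",len(q),np.round(r[0],1),np.round(r[1],1),round(r[2],1))
E
```

```text
top rack uv [-0.6 51.7] [45.8 31.3] 1.7 z95 58.7
top rack uv [-1.2  0.7] [31.6 45.9] 89.9 z95 58.6
top rack uv [ -0.3 -47.6] [47.8 30. ] 2.4 z95 58.6
scene rack uv [ 3.7 48.4] [44.4 30.7] 1.3 z95 56.5
scene rack uv [ 3.6 -3. ] [31.6 44.3] 89.9 z95 56.2
scene rack uv [  4.9 -51.1] [43.5 30.7] 1.2 z95 56.5
now 60.77 [ 433.7 -230.1  279.3] w 43.8 F [ 1.   0.6 -0. ] q1,q6 [-0.51 -0.44]
turn [-9.0000e-03  4.0000e-03  1.7077e+01]  shift after turn [3.285 4.097 2.386]
top handle 87 v [ 81.3  96.1 108.8]
scene handle 60 v [ 79.3  93.6 107. ]
scene lid handle 253 [ 467.6 -490.2] [16.1 43.6] 61.1
```

step_arm([
  [0,0,0,0,0,0,0.945],
  [0,0,0,0,0,0,0.945],
  [0,0,0,0,0,0,0.945],
  [0,0,0,0,0,0,0.945],
  [0,0,0,0,0,0,0.945],
  [0,0,0,0,0,0,0.945],
  [0,0,0,0,0,0,0.945],
  [0,0,0,0,0,0,0.945],
  [0,0,0,0,0,0,0.945],
  [0,0,0,0,0,0,0.945],
  [0,0,0,0,0,0,0.945],
  [0,0,0,0,0,0,0.945],
  [0,0,0,0,0,0,0.945],
  [0,0,0,0,0,0,0.945],
  [0,0,0,0,0,0,0.945],
  [0,0,0,0,0,0,0.945],
  [0,0,0,0,0,0,0.945],
  [0,0,0,0,0,0,0.945],
])

```text
t: 63.12
ee_pos: [434.4, -228.7, 279.6]
orientation: [-3.026, 0.843, 0.0]
ft_force: [-0.2, 0.7, 1.0]
width: 44.0
grasp_force: 0.0
```

step_arm([
  [0,0.5,0.68,0,0,0,0],
  [0,0.5,0.68,0,0,0,0],
  [0,0.5,0.68,0,0,0,0],
  [0,0.5,0.68,0,0,0,0],
  [0,0.5,0.68,0,0,0,0],
  [0,0.5,0.68,0,0,0,0],
  [0,0,0,0.8,0,0,0],
  [0,0,0,0.8,0,0,0],
  [0,0,0,0,0,0,0],
  [0,0,0,0,0,0,0],
])

```text
t: 64.38
ee_pos: [458.6, -482.1, 201.0]
orientation: [3.027, -0.839, 0.002]
ft_force: [-0.1, 0.8, -0.2]
width: 44.2
grasp_force: 0.0
```

```bash
sed 's/z>122)&(z<140/z>104)\&(z<120/' lid.py > lid2.py; python3 lid2.py; python3 go.py 466.3 -490.6 84 -31.2;python3 - <<'E'
from h import *
im=snap("wrist"); save(im,"w5.png")
P=world(im).reshape(-1,3); q=P[(abs(P[:,2]-75)<4)]; q=q[np.hypot(q[:,0]-466,q[:,1]+490)<125]
if len(q)>50: print(len(q),cv2.minEnclosingCircle(q[:,:2].astype(np.float32)))
E
```

```text
tap 478 [ 534.7 -531.9] [43.  10.7] 60.4 z 110.3
handle 2964 [ 417.3 -592.8] [261.4 140.7] 59.1 z 112.3
now 64.42 [ 458.8 -482.5  201.7] w 44.1 F [-0.1  0.2 -0.9] q1,q6 [-0.83  1.28]
turn [ 0.007 -0.024  0.029]  shift after turn [0.213 0.06  2.354]
37839 ((465.87841796875, -490.50042724609375), 109.87311553955078)
```

View pics/w5.png

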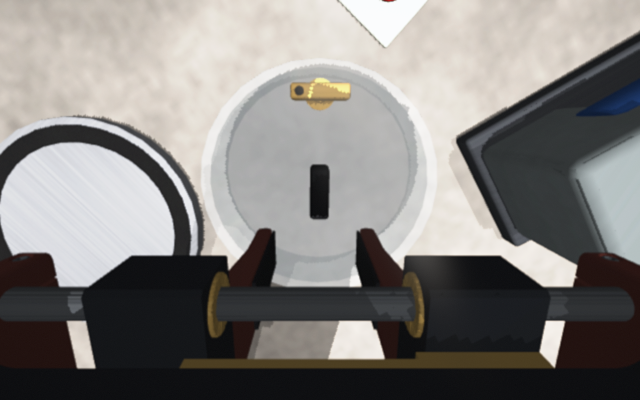

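The wrist view shows the lid standing flat with its handle at (319,192) and the tap still open at (321,90). Its measured centre is (465.9,-490.5).

step_arm([
  [0,0.21,0.06,0,0,0,0.03],
  [0,0,0,0.7,0,0,0],
  [0,0,0,0.7,0,0,0],
  [0,0,0,0.5,0,0,0],
  [0,0,0,0.25,0,0,0],
  [0,0,0,0.1,0,0,0],
  [0,0,0,0,0,0,0],
  [0,0,0,0,0,0,0],
])

```text
t: 65.47
ee_pos: [465.4, -490.9, 88.2]
orientation: [3.024, -0.846, 0.002]
ft_force: [-0.1, 0.1, -0.1]
width: 44.1
grasp_force: 0.0
```

step_arm([
  [0,0.015,0,0.09,0,0,0],
  [0,0,0,0,0,0,0],
  [-1,0,0,0,0,0,0],
  [-1,0,0,0,0,0,0],
  [-1,0,0,0,0,0,0],
  [-1,0,0,0,0,0,0],
  [-1,0,0,-0.1,0,0,0],
  [-1,0,0,-0.3,0,0,0],
  [-1,0,0,-0.7,0,0,0],
  [-1,0,0,-0.7,0,0,0],
  [-1,0,0,-0.6,0,0,0],
  [-1,0,0,0,0,0,0],
])

```text
t: 66.97
ee_pos: [466.7, -492.0, 206.1]
orientation: [3.022, -0.846, 0.008]
ft_force: [0.6, 0.2, -5.2]
width: 15.8
grasp_force: 30.0
```

```bash
python3 go.py 549.6 -232.4 104 -31.5
```

```text
now 66.97 [ 466.7 -492.   206.1] w 15.8 F [ 0.6  0.2 -5.2] q1,q6 [-0.83  1.29]
turn [ 0.015 -0.049  0.034]  shift after turn [-1.3   -5.293  2.041]
```

step_arm([
  [-1,-0.08,-0.33,0,0,0,0],
  [-1,-0.163,-0.66,0,0,0,0],
  [-1,-0.163,-0.66,0,0,0,0],
  [-1,-0.163,-0.66,0,0,0,0],
  [-1,-0.163,-0.66,0,0,0,0],
  [-1,-0.163,-0.66,0,0,0,0],
  [-1,-0.163,-0.66,0,0,0,0],
  [-1,-0.163,-0.66,0,0,0,0],
  [-1,-0.08,-0.33,0,0,0,0],
  [-1,0,0,0,0,0,0],
  [-1,0,0,0.7,0,0,0],
  [-1,0,0,0.6,0,0,0],
  [-1,0,0,0,0,0,0],
  [-1,0,0,0,0,0,0],
])

```text
t: 68.72
ee_pos: [547.3, -232.2, 138.3]
orientation: [3.025, -0.848, 0.001]
ft_force: [0.6, -0.5, -4.0]
width: 15.9
grasp_force: 30.0
```

```bash
python3 go.py 549.3 -232.4 104 -31.5
python3 - <<'E'
from h import *
for n in("top","scene"):
    im=snap(n); W=world(im); z=W[...,2]; d=np.hypot(W[...,0]-549,W[...,1]+232)
    for nm,lo,hi in(("lidtop",108,150),("base",16,24)):
        q=W[(z>lo)&(z<hi)&(d<135)]
        if nm=="lidtop": zz=np.median(q[:,2]); q=q[abs(q[:,2]-zz)<4]
        c,r=cv2.minEnclosingCircle(q[:,:2].astype(np.float32)); print(n,nm,len(q),np.round(c,1),round(r,1),np.median(q[:,2]).round(1))
E
```

```text
now 68.72 [ 547.3 -232.2  138.3] w 15.9 F [ 0.6 -0.5 -4. ] q1,q6 [-0.42  1.7 ]
turn [ 0.    -0.008  0.028]  shift after turn [ 0.037 -0.017  0.686]
top lidtop 2247 [ 547.9 -221.7] 108.7 130.5
top base 745 [ 543.1 -206.3] 121.2 20.2
scene lidtop 6345 [ 548.5 -232.9] 110.0 130.6
scene base 2429 [ 550.6 -234.4] 124.4 19.6
```

step_arm([
  [-1,0.028,-0.016,0.2,0,0,0],
  [-1,0,0,0.25,0,0,0],
  [-1,0,0,0.1,0,0,0],
  [-1,0,0,0.04,0,0,0],
  [-1,0,0,0,0,0,0],
  [-1,0,0,0,0,0,0],
])

```text
t: 69.58
ee_pos: [548.8, -231.3, 108.3]
orientation: [3.025, -0.846, 0.001]
ft_force: [0.4, 0.1, -4.1]
width: 16.1
grasp_force: 30.0
```

step_arm([
  [-1,0.016,0.01,0.03,0,0,0],
  [-1,0,0,0.03,0,0,0],
  [-1,0,0,0.02,0,0,0],
  [-1,0,0,0.015,0,0,0],
  [-1,0,0,0,0,0,0],
])

```text
t: 70.2
ee_pos: [548.9, -232.1, 103.2]
orientation: [-3.025, 0.846, 0.0]
ft_force: [-1.3, 0.5, -4.4]
width: 16.1
grasp_force: 30.0
```

step_arm([
  [-1,0,0,0.015,0,0,0],
  [-1,0,0,0.015,0,0,0],
  [-1,0,0,0,0,0,0],
])

```text
t: 70.58
ee_pos: [549.1, -232.2, 102.5]
orientation: [3.025, -0.847, 0.001]
ft_force: [-2.9, 1.2, 5.3]
width: 15.7
grasp_force: 30.0
```

Seated. Release and rise, then look.

step_arm([
  [0,0,0,0,0,0,0],
  [0,0,0,0,0,0,0],
  [0,0,0,0,0,0,0],
  [0,0,0,-0.4,0,0,0],
  [0,0,0,-0.9,0,0,0],
  [0,0,0,-0.9,0,0,0],
  [0,0,0,-0.9,0,0,0],
  [0,0,0.8,0,0,0,0],
  [0,0,0.8,0,0,0,0],
  [0,0,0.8,0,0,0,0],
  [0,0,0.8,0,0,0,0],
  [0,0,0.8,0,0,0,0],
  [0,0,0.8,0,0,0,0],
  [0,0,0.8,0,0,0,0],
  [0,0,0,0,0,0,0],
])

```text
t: 72.45
ee_pos: [402.3, -473.4, 256.5]
orientation: [3.024, -0.851, -0.0]
ft_force: [0.4, -0.6, -0.3]
width: 43.4
grasp_force: 0.0
```

```bash
python3 bays.py
python3 - <<'E'
from h import *
for n in("top","scene"):
    im=snap(n); W=world(im); z=W[...,2]; d=np.hypot(W[...,0]-549,W[...,1]+232)
    for nm,lo,hi in(("lidtop",90,100),("base",16,24)):
        q=W[(z>lo)&(z<hi)&(d<135)]
        c,r=cv2.minEnclosingCircle(q[:,:2].astype(np.float32)); A=np.c_[q[:,:2]-q[:,:2].mean(0),np.ones(len(q))]; s=np.linalg.lstsq(A,q[:,2],rcond=None)[0]
        print(n,nm,len(q),np.round(c,1),round(r,1),"z",np.median(q[:,2]).round(1),"slope",s[:2].round(4))
    if n=="top": t=im
    else: s_=im
cv2.imwrite("pics/fin.png",np.hstack([cv2.resize(t["pixels"][60:330,150:500],(400,308)),cv2.resize(s_["pixels"][130:378,170:452],(400,308))])[:,:,::-1])
E
```

```text
top rack uv [-0.8 51. ] [45.8 31.2] 2.7 z95 59.2
top rack uv [-1.   0.6] [30.9 46.3] 89.5 z95 58.1
top rack uv [ -1.5 -47.7] [45.2 30. ] 2.1 z95 58.6
scene rack uv [ 3.  48.7] [30.9 46.9] 88.3 z95 56.6
scene rack uv [ 3.8 -2.5] [29.8 43.9] 89.0 z95 56.3
scene rack uv [  5.2 -50.5] [30.  44.6] 88.8 z95 56.7
top lidtop 5876 [ 548.6 -230.1] 110.4 z 94.9 slope [0.0012 0.0008]
top base 823 [ 547.3 -231.5] 124.7 z 20.1 slope [0.0003 0.    ]
scene lidtop 7456 [ 549.3 -231.9] 111.0 z 94.4 slope [-0.0005  0.0005]
scene base 1546 [ 550.7 -234.6] 124.2 z 19.5 slope [-0.0005 -0.0003]
```

View pics/fin.png

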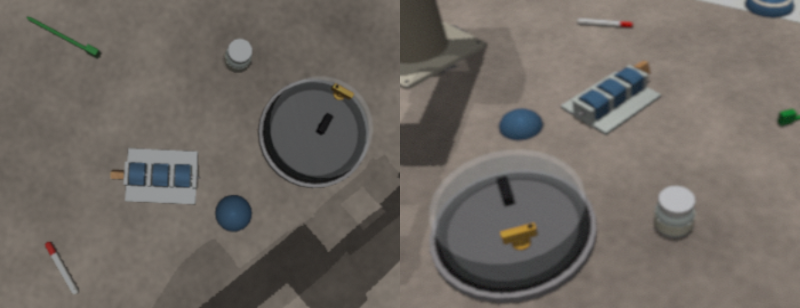

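The final views show the lid flat and centred on its base with the tap open. All three blocks are in their bays, the rod's handle is at the end plate, and the jar, marker and paperweight have not moved. I'm handing the job in.

```bash
python3 -c "
from h import *
print(ctrl.close_job())"
```

```text
the job is handed in; nothing more can be done
None
```

I handed the job in at about 73 s: the tap is fully open, all three blocks are in the rack with the rod home, and the lid is flat and centred on its base to within about 2 mm by camera. The jar, marker and paperweight were not touched; no verdict came back.

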